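# Clamp a compression sample stack and lock it with the jam nut

### The arm

A 6-joint arm with a two-finger parallel gripper is mounted at the origin on the work surface. World frame = base frame: x ahead of the robot, y to its left, z up, the work surface at z = 0. Lengths are in m, angles in rad, forces in N, time in s.
With the tool pointing down it reaches from about 0.275 to 0.825 m from the base axis. Payload 4.9 kg.
Tool frame: the origin (TCP) lies on the centre line of the jaws, within the pads' length; the fingertips stand 19 mm ahead of it and the grasp point (between the pads) is the TCP; z points along the fingers, y is the line along which they close (so a half turn about z gives the same grasp; the last joint's range is limited). The gripper opens to 85 mm and grips with 20 to 120 N. Pads are 22 mm wide; open, the fingers measure 114 mm over their backs; the gripper's body (76 mm by 85 mm) begins 54 mm behind the grasp point. The pads swing forward as they close: fully open they stand 13 mm farther back than shut.
Start: joints at [1.084, 0.326, -0.193, 1.052, 0, 1.437], TCP at [0.19, 0.516, 0.212] pointing down, gripper open.
Joint ranges: [-2.65, 2.65], [-0.97, 1.79], [-1.3, 1.35], [-1.93, 2.1], [-1.47, 1.37], [-3.14, 3.14]. Speed limits (rad/s): [2.57, 2.57, 3.14, 3.14, 3.14, 3.14].

### API

Orientations are given as a unit quaternion [w, x, y, z].
In Python, from workcell import manip, viewer gives the robot as it stands.
- The arm moves only by the tool servo_tool, never from a script. Its argument "deltas" is a list of rows, each a list of 5 numbers: the opening, from -1 (shut) to 1 (fully open), so that 0 is half open, then the shift along the tool's x, y, z in units of 250 mm (1.0 is 250 mm), then the turn about the tool's z in units of 180 degrees (1.0 is 180 degrees). In form: [[grip, x, y, z, roll], ...]. A call has 1 to 12 rows; each row is the pose to reach, as a shift and turn from the pose commanded when the call began, along the tool's axes at that moment, turning the shorter way round; what a row does not reach only later rows make up. A row lasts 1/8 s, in which the tool goes at most 62.5 mm and 10.7 degrees, less where a joint would pass 70% of its speed; a pose out of reach is approached as far as the arm can. A call with a number of a shift or a turn outside -1 to 1 is refused whole. A call with a gripper value outside its range is refused whole. The fingers move at their own pace and stop on an object; "newtons" is the grip in N (left out, the last holds). Time passes only in rows, so rows that repeat a pose let the fingers close. It gives the time, the measured TCP pose, the force, the opening and the grip force at its end, in the units of the state.
- manip.observe(): the state, without advancing time (a new reading comes with each control period).
- viewer.camera(name): name is "scene" or "side" or "wrist"; returns the picture (480x640x3 uint8, red, green, blue); there is no depth.
- viewer.camera_info(name): a dict with "camera_matrix" (3x3 intrinsics, pixels), "R" (3x3) and "t" (3): a world point X has camera coordinates R X + t. Camera axes: x right, y down, z forward; pixel columns grow to the right and rows downward; lengths in m; the calibration is good to about 2 mm. A picture is of the moment at which its call begins: read the wrist's pose just before it. camera_info takes no time and is no camera call; for the wrist camera it gives the pose at the moment of the call.
- manip.job_done(): hands the job in; it is judged then, once.
The state is a dict: "time": time; "qpos": joint angles; "dq": joint speeds; "effort": joint torques, N m; "position": TCP position; "eef_rot": TCP orientation; "contact_force": force on the tool from outside, world axes, zero at the start; "ft_torque": the same for the moment, N m; "opening": finger opening in m; "grasp_force": force on a finger pad.
Only numpy, scipy, OpenCV 4.12 (cv2) and the standard library are available. Lean on these libraries where they do the work, as an engineer would, in place of code of your own. Each camera call takes 0.05 s, during which the arm holds its last target. There are 200 camera calls.

### The job

Make up the creep test: set the base cylinder squarely in the jig's pocket between the four posts, stack every sample disc that is on the marble slab flat on it, and put the steel cap on top. Swing the clamp arm fully home over the cap, then turn the lower knurled nut down until the arm's spring tip is pressed about half-way in on the cap. Then run the upper nut down and tighten it firmly against the lower one to lock it, so that the spring tip stays pressed about half-way when you let go; leave the hammer, rolling pin and beaker where they are.

Things in the scene. Friction and masses are not known exactly. Their poses are not given: they have to be found in the camera images.
- jig: Clamping jig, bolted to the bench: aluminium base plate 130 (x) x 260 (y) x 20 mm. Origin at the centre of its underside on the bench, z up. Pocket at y = -60 mm and threaded stud (20 mm thick, vertical, fixed, top 160 mm above the bench) at y = +60 mm, both at x = 0 in its frame.
- pocket (a point): Centre of the pocket's floor, on top of the base plate (20 mm above the bench); axes as the jig's. Four vertical posts, 8 mm thick, 60 mm tall with tapered tops, stand round it on the diagonals, their axes 34.5 mm from the pocket's centre (2.5 mm play round a 56 mm part). Between the posts there is 40 mm free on the +x, -x, +y and -y sides for fingers.
- anvil_mid (a point): Centre of the base cylinder: bright aluminium, 56 mm across, 30 mm tall, 0.2 kg, z axis along it; starts upright on the slab.
- disc1_mid (a point): Centre of a sample disc: plain grey, 56 mm across, 7 mm thick, 50 g, z axis along it; starts flat on the slab. One to three discs are present, all alike; their order in the stack does not matter.
- disc2_mid (a point): Centre of a sample disc, like disc1 (may be absent).
- disc3_mid (a point): Centre of a sample disc, like disc1 (may be absent).
- cap_mid (a point): Centre of the steel cap: 56 mm across, 16 mm tall, 0.28 kg, with a dark round mark in the middle of its top face, z axis along it; starts flat on the slab.
- slab: White marble slab, fixed, 250 (x) x 330 (y) x 20 mm; origin at the centre of its underside. The loose parts start on its top, about 100 mm apart.
- swing_arm (a joint): Angle of the clamp arm about the stud, rad: 0 = fully home on its stop, pointing to the jig's -y, spring tip over the pocket's centre; grows counter-clockwise from above, towards the jig's +x (to 1.7). Takes 0.12 N m, stays where left. Dark steel bar 26 wide, 12 thick, 184 mm long from the stud's axis; it rides up and down with the lower nut; underside 105 mm above the bench at the start.
- handle (a point): Mid-height of the arm's handle, a vertical black peg 16 mm thick standing 40 mm up from the arm's top face, 165 mm from the stud's axis.
- spring_tip (a joint): How far the arm's spring tip is pushed in, m: 0 = out, 0.008 = bottomed, half-way 0.004. A steel plunger with a black rubber foot 32 mm across, under the arm 120 mm from the stud's axis; out, its end is 14 mm below the arm's underside. Pushes back 1.2 N per mm; the rubber squashes 0.25 mm per mm pushed in. At the start it clears a stack of three discs by 4 mm.
- nut1 (a joint): Turn of the lower nut, rad, 0 at the start; grows as it is turned clockwise from above, which lowers nut and arm by 16 mm per turn (2.55 mm per rad). Needs about 0.4 N m to turn, and stays where left.
- nut1_mid (a point): Mid-height of the lower nut's round knurled head, 52 mm across, 18 mm tall, on the stud's axis. Below the head a neck, 30 mm across and 16 mm tall, stands on the arm.
- nut2 (a joint): Turn of the upper nut (jam nut), rad; 0 at its highest; clockwise from above grows and lowers it by 16 mm per turn. The gap between washer and lower nut is 4 mm when both joints read 0 (so 4 mm less 2.55 mm per rad of nut2 - nut1). Needs about 0.2 N m to turn until it meets the lower nut, then stiffens springily (about 35 N axially per mm, or 90 N per rad, of further run); it stays where left.
- nut2_mid (a point): Mid-height of the upper nut, round and knurled, 40 mm across, 12 mm tall, on the stud's axis, with a 2 mm brass washer of 32 mm under it that travels with it; when the washer meets the lower nut nut2_mid is 17 mm above nut1_mid.
- hammer: Bystander: hammer lying beyond the slab.
- rolling_pin: Bystander: wooden rolling pin lying left of the jig.
- beaker: Bystander: clear plastic beaker, 72 mm across, 80 mm tall.
Mind the look-alikes: they are no part of the job. Leave any turquoise look-alike of the part that bears disc1_mid alone. Leave any yellow look-alike of the part that bears anvil_mid alone.

How it is judged:
By the outcome, as a careful person would: the job done as asked, in the order asked, and still so for the second after the job is handed in, with the robot touching nothing.
Of disc1, disc2, disc3 only 1 to 3 are there at a start; the rules pass over those that are not, and their reading is None.
At some moment in a run one of anvil, disc1, disc2, disc3, cap may be knocked a few centimetres aside while the robot is not near it.
Once in a run the grip may slacken for a moment while it holds something.
It also fails if it takes over 208 s, if anything falls off the work surface, if the arm or the gripper's body presses on something with over 40 N, if the wrist force passes 120 N, or if a joint passes its speed limit or range.

## Working session

There is one attempt and no reset: what is moved stays moved. The work goes in short steps, Python scripts to look and compute and a tool call to move; the robot and the scene stay as the last step left them, time stands still between calls to the robot, and variables do not carry over. Pictures are saved under pics/ and viewed, at most 14 in all, crops included, and the job is handed in when it is done.

Besides the shell and the picture viewer there is one more tool, called after "Request:" as name(argument=value, ...), one argument or row to a line, values as JSON. servo_tool: Moves the arm, as the interface text tells. Its arguments: {"type":"object","properties":{"deltas":{"type":"array","items":{"type":"array","items":{"type":"number","minimum":-1,"maximum":1}}},"newtons":{"type":"number"}},"required":["deltas"]}

```bash
ls; mkdir -p pics
cat > h.py <<'E'
import numpy as np,cv2
from workcell import manip,viewer
def shot(n,f=None):
    info=viewer.camera_info(n); im=viewer.camera(n)
    if f: cv2.imwrite('pics/'+f,cv2.cvtColor(np.asarray(im),cv2.COLOR_RGB2BGR))
    return np.asarray(im),info
def ray(info,u,v,z):
    K=np.array(info['camera_matrix']);R=np.array(info['R']);t=np.array(info['t'])
    d=R.T@np.linalg.inv(K)@[u,v,1.]; c=-R.T@t
    return c+d*(z-c[2])/d[2]
def proj(info,X):
    p=np.array(info['camera_matrix'])@(np.array(info['R'])@np.array(X)+np.array(info['t']));return p[:2]/p[2]
E
python3 - <<'E'
from h import *
for n in('scene','side','wrist'):
    im,i=shot(n,n+'0.png'); R=np.array(i['R']);print(n,-R.T@np.array(i['t']),R[2],np.array(i['camera_matrix'])[0,0])
s=manip.observe();print(s)
E
```

```text
pics
scene [ 1.38720964 -0.15763627  0.65807553] [-0.81868378  0.19940399 -0.53851176] 469.3218552310217
side [-0.00210702 -0.59701916  0.85301004] [ 0.49299775  0.57301228 -0.65468325] 520.1213155721601
wrist [0.1262441  0.53896824 0.37292943] [ 0.24967842 -0.09521126 -0.9636366 ] 339.6006771005078
{'time': 0.15, 'qpos': array([ 1.08381356e+00,  3.26773196e-01, -1.93327375e-01,  1.05198706e+00,
        3.08807586e-05,  1.43662072e+00]), 'dq': array([ 0.00172737, -0.00128249,  0.00345671,  0.00068125, -0.00149009,
        0.00201902]), 'effort': array([ 9.12262603e-04, -4.43703818e+01,  2.62664831e+01,  1.04769703e-02,
       -1.53809533e-04, -3.17329139e-06]), 'position': array([0.18980024, 0.51573836, 0.21109214]), 'eef_rot': array([-2.12019018e-04,  1.75490083e-01,  9.84480987e-01, -6.10041738e-04]), 'contact_force': array([-1.03321635,  0.19638152, -0.13789965]), 'ft_torque': array([ 0.01993715, -0.03111879,  0.01128375]), 'grasp_force': 0.0, 'opening': 0.08547255511212293}
```

View pics/scene0.png

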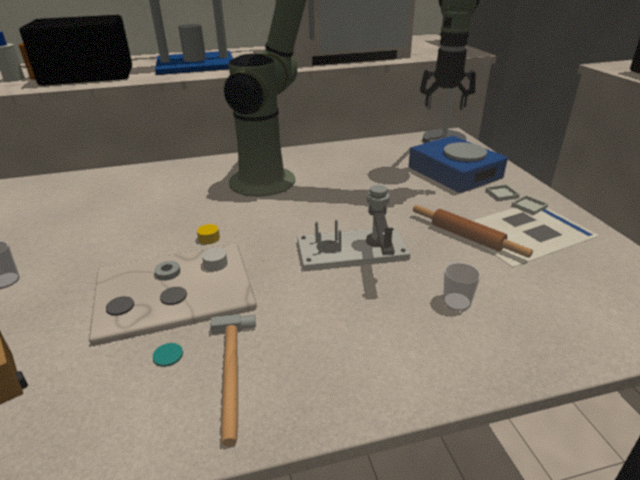

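View pics/side0.png

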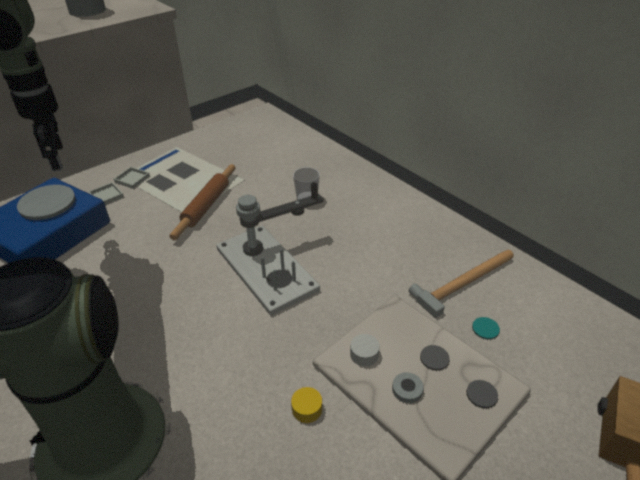

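The scene view shows the anvil at (214,255), cap (167,270) and two discs (173,296), (120,305). The arm is swung out to about 90°, and the yellow and turquoise decoys lie off the slab. The side view shows the same: anvil (365,345), cap (408,387), discs (435,357), (482,393).

Run:
```python
from h import *
ims={n:(cv2.imread(f'pics/{n}0.png'),viewer.camera_info(n)) for n in('scene','side')}
pts={'anvil':((214,254),(365,345),.05),'cap':((167,269),(408,384),.036),'d1':((173,295),(435,356),.027),'d2':((120,304),(482,392),.027)}
for k,(a,b,z) in pts.items(): print(k,ray(ims['scene'][1],*a,z)[:2].round(3),ray(ims['side'][1],*b,z)[:2].round(3))
for k,a,b,z in(('nuttop',(378,190),(247,201),.15),('handletop',(389,231),(315,182),.157)):
    print(k,ray(ims['scene'][1],*a,z)[:2].round(3),ray(ims['side'][1],*b,z)[:2].round(3))
c1=cv2.resize(ims['scene'][0][170:280,280:430],None,fx=5,fy=5,interpolation=2);cv2.imwrite('pics/c1.png',c1[:600,:800])
c2=cv2.resize(ims['side'][0][160:320,200:360],None,fx=3.75,fy=3.75,interpolation=2);cv2.imwrite('pics/c2.png',c2)
```

```text
anvil [ 0.458 -0.177] [ 0.458 -0.18 ]
cap [ 0.469 -0.285] [ 0.464 -0.286]
d1 [ 0.556 -0.273] [ 0.555 -0.275]
d2 [ 0.556 -0.38 ] [ 0.558 -0.382]
nuttop [0.444 0.225] [0.479 0.23 ]
handletop [0.637 0.175] [0.636 0.179]
```

View pics/c2.png

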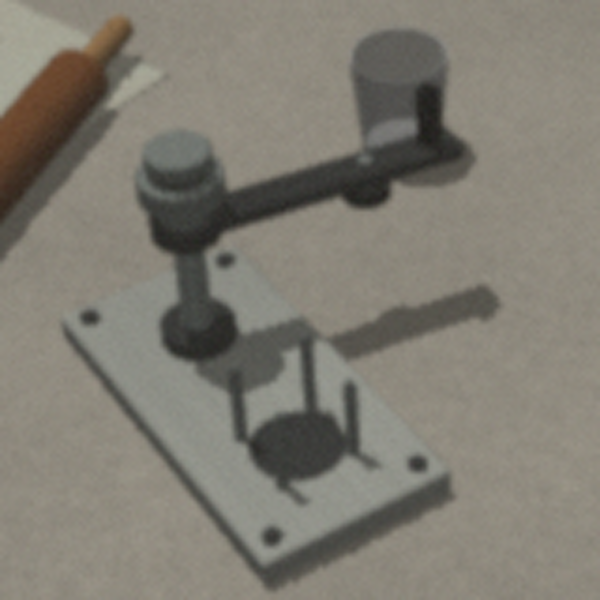

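The crop shows the jig: bolt holes at crop (90,317), (226,260), (418,463), (272,536), pocket (297,445), nut top (178,150). The arm is swung out about 90°.

Run:
```python
from h import *
i=viewer.camera_info('side');s=viewer.camera_info('scene')
f=lambda u,v,z:ray(i,200+(u-1.4)/3.75,160+(v-1.4)/3.75,z)[:2]
H=[f(*p,.02) for p in((90,317),(226,260),(418,463),(272,536))]
print('holes',np.round(H,4),'ctr',np.mean(H,0))
a=(H[0]+H[1])/2-(H[2]+H[3])/2;print('yaw',np.arctan2(-a[0],a[1]),np.linalg.norm(a))
b=(H[1]+H[2]-H[0]-H[3])/2;print('yawx',np.arctan2(b[1],b[0]),np.linalg.norm(b))
print('pocket',f(297,445,.02),'nut',f(178,150,.169),ray(s,378,188.5,.169)[:2],'handle',f(430,86,.157))
print(viewer.camera_info('wrist'))
```

```text
holes [[0.4268 0.2754]
 [0.5264 0.2649]
 [0.5031 0.0365]
 [0.4031 0.0465]] ctr [0.46482851 0.15582256]
yaw -0.10218750313633881 0.22991389827765407
yawx -0.10210000683614652 0.10033979900064542
pocket [0.45784792 0.09547944] nut [0.46911821 0.21154259] [0.47247643 0.21296223] handle [0.63370917 0.17830359]
{'camera_matrix': array([[339.6006771 ,   0.        , 320.38998076],
       [  0.        , 339.6006771 , 238.3579336 ],
       [  0.        ,   0.        ,   1.        ]]), 'R': array([[ 0.34630638,  0.93811748, -0.00273713],
       [ 0.9042574 , -0.33302723,  0.26722913],
       [ 0.24978078, -0.09501823, -0.96362913]]), 't': array([-0.54836489, -0.03435648,  0.37913673])}
```

View pics/wrist0.png

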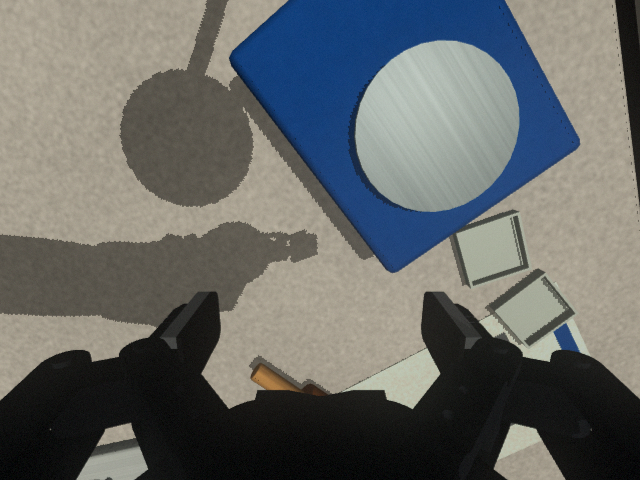

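Request:
servo_tool(
  deltas=[
    [1,-0.786,-0.894,0,-0.08],
    [1,-0.786,-0.894,0,-0.08],
    [1,-0.786,-0.894,0,-0.08],
    [1,-0.786,-0.894,0,-0.08],
    [1,-0.786,-0.894,0,-0.08],
    [1,-0.786,-0.894,0,-0.08],
  ],
)

```text
time: 0.9
position: [0.2979, 0.236, 0.2117]
eef_rot: [0.0, 0.054, 0.999, -0.0]
contact_force: [-0.5, 0.7, 0.5]
opening: 0.0853
grasp_force: 0.0
```

Request:
servo_tool(
  deltas=[
    [1,-0.4,-0.795,0,0],
    [1,-0.4,-0.795,0,0],
    [1,-0.4,-0.795,0,0],
    [1,-0.4,-0.795,0,0],
    [1,-0.4,-0.795,0,0],
  ],
)

```text
time: 1.52
position: [0.3776, 0.0296, 0.2116]
eef_rot: [0.0, 0.052, 0.999, 0.0]
contact_force: [-0.4, 1.2, 0.3]
opening: 0.0855
grasp_force: 0.0
```

Request:
servo_tool(
  deltas=[
    [0.6,-0.4,-0.795,0,0],
    [0.6,-0.4,-0.795,0,0],
    [0.6,-0.4,-0.795,0,0],
    [0.6,-0.4,-0.795,0,0],
    [0.6,-0.4,-0.795,0,0],
    [0.6,-0.4,-0.795,0,0],
  ],
)

```text
time: 2.28
position: [0.4556, -0.1752, 0.2113]
eef_rot: [-0.001, 0.05, 0.999, 0.001]
contact_force: [0.0, 0.4, 0.9]
opening: 0.0681
grasp_force: 0.0
```

```bash
cat >> h.py <<'E'
def rep():
    s=manip.observe();w,x,y,z=s['eef_rot']
    from scipy.spatial.transform import Rotation as Q
    M=Q.from_quat([x,y,z,w]).as_matrix()
    print('t',round(s['time'],2),'p',s['position'].round(4),'yaw_y',round(np.degrees(np.arctan2(M[1,1],M[0,1])),2),'q6',s['qpos'][5].round(2),'f',s['contact_force'].round(1),'op',round(s['opening'],4),'g',round(s['grasp_force'],1))
    return s,M
def to(p):
    "units of shift to reach world p"
    s,M=rep(); d=M.T@(np.array(p)-s['position'])/.25; print('units',d.round(3)); return d
E
python3 - <<'E'
from h import *
to([.458,-.178,.1])
shot('wrist','w1.png')
E
```

```text
t 2.27 p [ 0.4556 -0.1752  0.2113] yaw_y 84.3 q6 -0.42 f [0.  0.4 0.9] op 0.0681 g 0.0
units [-0.011 -0.011  0.445]
```

View pics/w1.png

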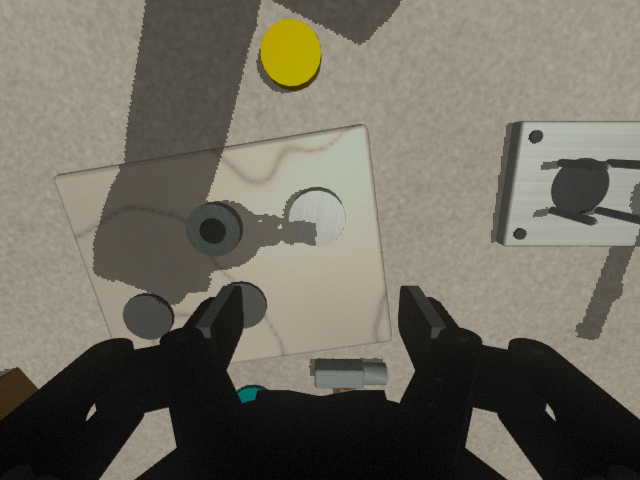

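The wrist view shows the anvil top at (317,217), cap (214,228), disc2 (148,316), disc1 partly hidden at (243,304), and pocket (580,186).

Run:
```python
from h import *
i=viewer.camera_info('wrist')
for n,u,v,z in(('anvil',317,217,.05),('cap',214,228,.036),('d1',241,303,.027),('d2',148,316,.027),('pocket',580,186,.02),('h1',536,136,.02),('h2',519,234,.02)): 
    p=ray(i,u,v,z);print(n,p.round(4))
a=ray(i,317,217,.05);to([a[0],a[1],.045])
```

```text
anvil [ 0.4553 -0.179   0.05  ]
cap [ 0.4591 -0.2854  0.036 ]
d1 [ 0.549  -0.2742  0.027 ]
d2 [ 0.5545 -0.3814  0.027 ]
pocket [0.4561 0.0943 0.02  ]
h1 [0.4014 0.0456 0.02  ]
h2 [0.5017 0.0343 0.02  ]
t 2.33 p [ 0.4555 -0.1751  0.2114] yaw_y 84.32 q6 -0.42 f [ 1.  -0.6  0.7] op 0.0683 g 0.0
units [-0.001 -0.016  0.666]
```

Request:
servo_tool(
  deltas=[
    [0.6,-0.004,-0.016,0.25,0],
    [0.6,-0.004,-0.016,0.5,0],
    [0.6,-0.004,-0.016,0.62,0],
    [0.6,-0.004,-0.016,0.66,0],
    [0.6,-0.004,-0.016,0.66,0],
  ],
)

```text
time: 2.95
position: [0.4567, -0.1805, 0.0471]
eef_rot: [0.0, 0.05, 0.999, 0.0]
contact_force: [0.3, -0.2, -0.4]
opening: 0.0681
grasp_force: 0.0
```

Request:
servo_tool(
  deltas=[
    [-0.2,0,0,0,0],
    [-0.2,0,0,0,0],
    [-0.2,0,0,0,0],
    [-0.2,0,0,0,0],
    [-0.2,0,0,0,0],
  ],
  newtons=60,
)

```text
time: 3.58
position: [0.4565, -0.1814, 0.0468]
eef_rot: [0.0, 0.051, 0.999, -0.0]
contact_force: [0.3, -1.2, -0.4]
opening: 0.034
grasp_force: 0.0
```

Run:
```python
from h import *
rep()
```

```text
t 3.58 p [ 0.4565 -0.1814  0.0468] yaw_y 84.18 q6 -0.43 f [ 0.3 -1.2 -0.4] op 0.034 g 0.0
```

Run:
```python
from h import *
a,_=shot('side');b,_=shot('wrist')
o=np.hstack([cv2.resize(a[280:480,250:550],(400,267)),cv2.resize(b,(400,300))[:267]])
cv2.imwrite('pics/m1.png',o[:,:,::-1])
```

```text
(no output)
```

View pics/m1.png

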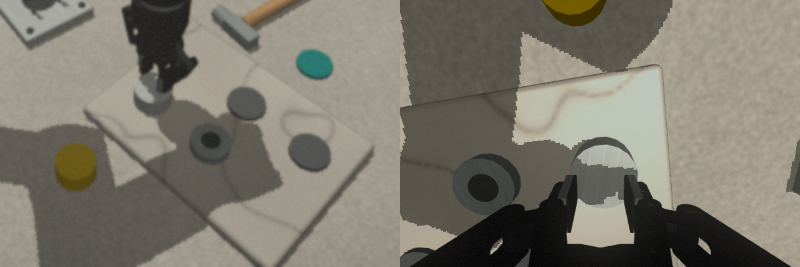

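Run:
```python
from h import *
i=viewer.camera_info('wrist');s=viewer.camera_info('side')
print(ray(i,328,275,.05), proj(i,[.4565,-.1814,.05]),proj(i,[.4565,-.1814,.028]),ray(s,250+152*.75,280+85*.75,.05))
w=cv2.cvtColor(shot('wrist')[0],cv2.COLOR_RGB2BGR);cv2.imwrite('pics/w2.png',w[200:400,200:460].repeat(3,0).repeat(3,1))
```

```text
[ 0.45196897 -0.17760039  0.05      ] [321.3531383  284.08931737] [321.29454383 268.66230484] [ 0.45855601 -0.17647529  0.05      ]
```

View pics/w2.png

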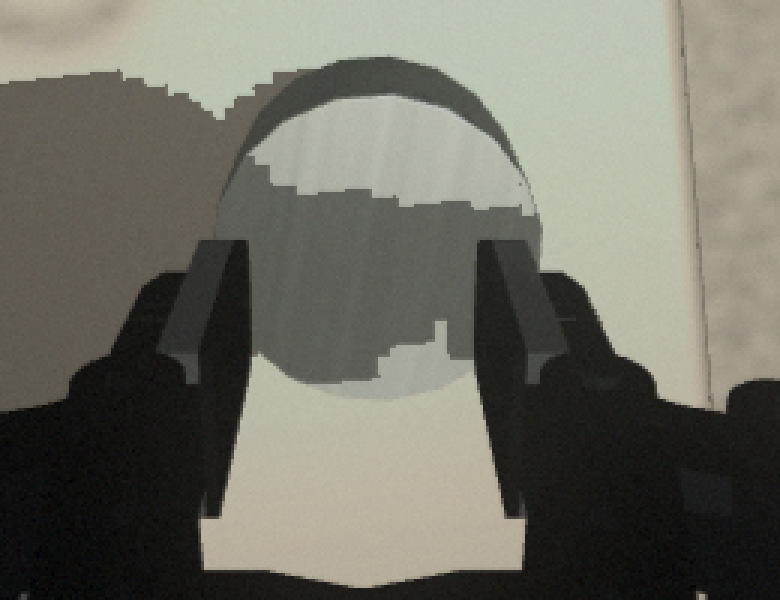

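The close view shows the fingers closed above the anvil: the pad tips at crop row 240 overlie its top face. So the tips sit higher than I assumed; I'll measure their offset.

Run:
```python
from h import *
s,M=rep()
i=viewer.camera_info('wrist');R=np.array(i['R']);t=np.array(i['t']);K=np.array(i['camera_matrix'])
for uL,uR,v,op in((282.7,359,280,.034),):
    d=op*K[0,0]/(uR-uL); p=np.linalg.inv(K)@[(uL+uR)/2,v,1]*d; X=R.T@(p-t); print('tip edge world',X,'in tool',M.T@(X-s['position']))
print('cam',-R.T@t, 'cam in tool',M.T@(-R.T@t-s['position']))
```

```text
t 3.73 p [ 0.4564 -0.1813  0.0466] yaw_y 84.18 q6 -0.43 f [-0.1 -0.3 -0.8] op 0.0341 g 0.0
tip edge world [ 0.44697734 -0.18066853  0.06769395] in tool [ 0.00946359 -0.00031699 -0.02106082]
cam [ 0.38899772 -0.17474642  0.20857763] cam in tool [ 0.06776762 -0.0003018  -0.16193508]
```

Request:
servo_tool(
  deltas=[
    [0.6,0.0,0.0,-0.08,0],
    [0.6,0,0.0,-0.08,0],
    [0.6,0,0.0,-0.08,0],
    [0.6,0,0,-0.08,0],
    [0.6,0,0,-0.08,0],
  ],
)

```text
time: 4.35
position: [0.4562, -0.1811, 0.0662]
eef_rot: [-0.0, 0.051, 0.999, 0.0]
contact_force: [-0.1, -0.0, 0.8]
opening: 0.0687
grasp_force: 0.0
```

Run:
```python
from h import *
rep()
a,_=shot('side');b,_=shot('scene')
o=np.hstack([cv2.resize(a[290:400,300:440],(400,314)),cv2.resize(b[170:310,140:290],(400,314))])
o=np.hstack([cv2.resize(a[290:390,310:410],(400,400),interpolation=2),cv2.resize(b[190:290,160:260],(400,400),interpolation=2)])
cv2.imwrite('pics/m2.png',o[:,:,::-1])
```

```text
t 4.35 p [ 0.4562 -0.1811  0.0662] yaw_y 84.18 q6 -0.43 f [-0.1 -0.   0.8] op 0.0687 g 0.0
```

View pics/m2.png

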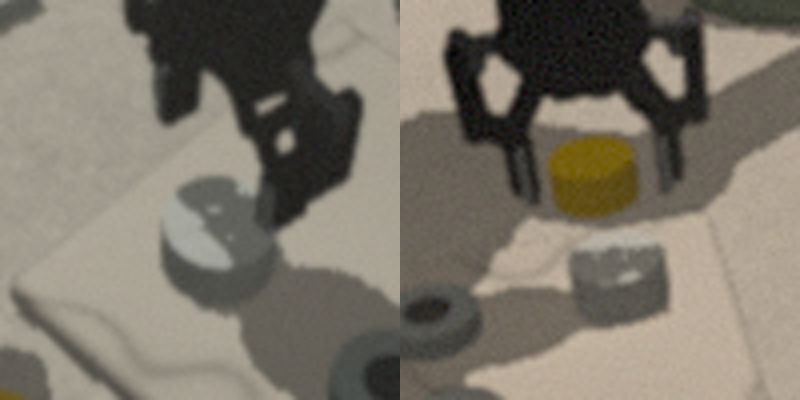

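Confirmed: the pad tips are really about 21–28 mm behind the reported TCP, so the whole tool needs to go about 45 mm lower than assumed. I'll descend with that offset.

Request:
servo_tool(
  deltas=[
    [0.6,0.0,0.008,0.1,0],
    [0.6,0,0.008,0.2,0],
    [0.6,0,0.008,0.25,0],
    [0.6,0,0.008,0.25,0],
  ],
)

```text
time: 4.95
position: [0.456, -0.1789, 0.0035]
eef_rot: [-0.001, 0.051, 0.999, 0.0]
contact_force: [0.3, -0.2, -0.1]
opening: 0.068
grasp_force: 0.0
```

Request:
servo_tool(
  deltas=[
    [-0.2,0,0,0,0],
    [-0.2,0,0,0,0],
    [-0.2,0,0,0,0],
    [-0.2,0,0,0,0],
    [-0.2,0,0,0,0],
  ],
  newtons=60,
)

```text
time: 5.58
position: [0.4574, -0.1796, 0.0051]
eef_rot: [0.001, 0.051, 0.999, -0.0]
contact_force: [-1.9, -0.2, 5.7]
opening: 0.0543
grasp_force: 63.7
```

Request:
servo_tool(
  deltas=[
    [-0.2,0,0,-0.1,0],
    [-0.2,0,0,-0.25,0],
    [-0.2,0,0,-0.5,0],
    [-0.2,0,0,-0.7,0],
    [-0.2,0,0,-0.7,0],
  ],
)

```text
time: 6.2
position: [0.4594, -0.1808, 0.1832]
eef_rot: [0.004, 0.051, 0.999, -0.002]
contact_force: [0.1, -0.6, -2.1]
opening: 0.0543
grasp_force: 64.0
```

Run:
```python
from h import *
to([.4575,.0953,.13])
```

```text
t 6.2 p [ 0.4594 -0.1808  0.1832] yaw_y 84.19 q6 -0.42 f [ 0.1 -0.6 -2.1] op 0.0543 g 64.0
units [0.121 1.099 0.208]
```

Request:
servo_tool(
  deltas=[
    [-0.2,0.06,0.2,0,0],
    [-0.2,0.06,0.4,0,0],
    [-0.2,0.06,0.6,0,0],
    [-0.2,0.06,0.8,0,0],
    [-0.2,0.06,0.98,0,0],
    [-0.2,0.06,0.98,0,0],
  ],
)

```text
time: 6.95
position: [0.4654, 0.0685, 0.1776]
eef_rot: [-0.001, 0.048, 0.999, 0.0]
contact_force: [-0.7, -0.8, -1.6]
opening: 0.0543
grasp_force: 64.3
```

Request:
servo_tool(
  deltas=[
    [-0.2,0.06,0.12,0.1,0],
    [-0.2,0.06,0.12,0.16,0],
    [-0.2,0.06,0.12,0.16,0],
    [-0.2,0.06,0.12,0.16,0],
  ],
)

```text
time: 7.45
position: [0.4549, 0.0965, 0.1392]
eef_rot: [-0.0, 0.051, 0.999, -0.0]
contact_force: [-0.4, -0.9, -2.2]
opening: 0.0546
grasp_force: 64.4
```

Run:
```python
from h import *
to([.4575,.0953,.13])
shot('wrist','w3.png')
```

```text
t 7.45 p [0.4549 0.0965 0.1392] yaw_y 84.11 q6 0.15 f [-0.4 -0.9 -2.2] op 0.0546 g 64.4
units [-0.011 -0.004  0.037]
```

View pics/w3.png

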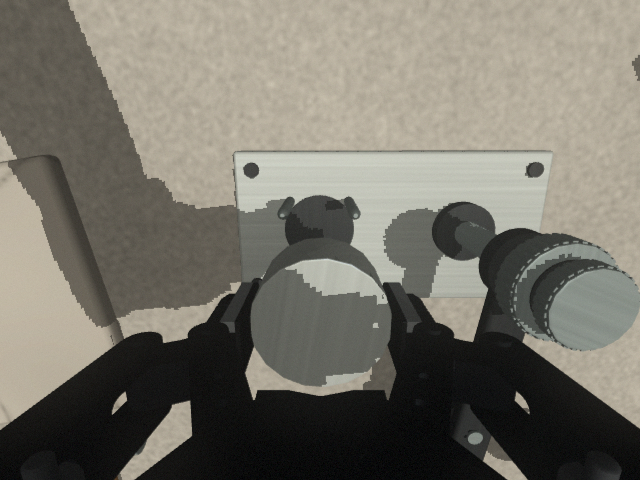

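The held anvil's top is centred at (321,323). The jig's near bolt holes are at (252,170) and (535,170), and the pocket disc spans x 285–354.

Run:
```python
from h import *
s,M=rep();i=viewer.camera_info('wrist')
a=ray(i,252,170,.02)[:2];b=ray(i,535,170,.02)[:2]
ey=(b-a)/np.linalg.norm(b-a);ex=np.array([ey[1],-ey[0]])
print(a,b,np.linalg.norm(b-a),'yaw',-np.arctan2(ey[0],ey[1]),np.arctan2(ey[1],ey[0])*57.3)
c=(a+b)/2+.05*ex;print('center',c,'pocket',c-.06*ey,'stud',c+.06*ey)
print('pocket x-limits',ray(i,285,225,.02),ray(i,354,225,.02))
an=ray(i,321,323,s['position'][2]+.045);print('anvil',an,M.T@(an-s['position']))
print('nut2 top',ray(i,592,305,.169))
```

```text
t 7.5 p [0.4552 0.0966 0.1395] yaw_y 84.11 q6 0.15 f [-0.2 -0.5 -2.2] op 0.0539 g 64.4
[0.40213936 0.04536856] [0.42592774 0.27449767] 0.23036067047732806 yaw -0.10345019524321822 84.07893333791117
center [0.46376624 0.15476983] pocket [0.45757029 0.0950906 ] stud [0.46996218 0.21444906]
pocket x-limits [0.45053324 0.06608276 0.02      ] [0.4565818  0.12446992 0.02      ]
anvil [0.45349852 0.09651038 0.18450933] [ 0.00166562 -0.00028287 -0.04500097]
nut2 top [0.46558439 0.21172458 0.169     ]
```

Request:
servo_tool(
  deltas=[
    [-0.2,-0.016,-0.003,0.1,0],
    [-0.2,-0.016,-0.003,0.2,0],
    [-0.2,-0.016,-0.003,0.25,0],
    [-0.2,-0.016,-0.003,0.25,0],
    [-0.2,-0.016,-0.003,0.25,0],
    [-0.2,-0.016,-0.003,0.25,0],
  ],
)

```text
time: 8.25
position: [0.4595, 0.0962, 0.0776]
eef_rot: [0.001, 0.051, 0.999, 0.0]
contact_force: [0.6, -0.3, -2.8]
opening: 0.0541
grasp_force: 64.4
```

Run:
```python
from h import *
to([.4593,.0955,.055])
shot('wrist','w4.png')
```

```text
t 8.25 p [0.4595 0.0962 0.0776] yaw_y 84.19 q6 0.15 f [ 0.6 -0.3 -2.8] op 0.0541 g 64.4
units [ 0.    -0.003  0.09 ]
```

View pics/w4.png

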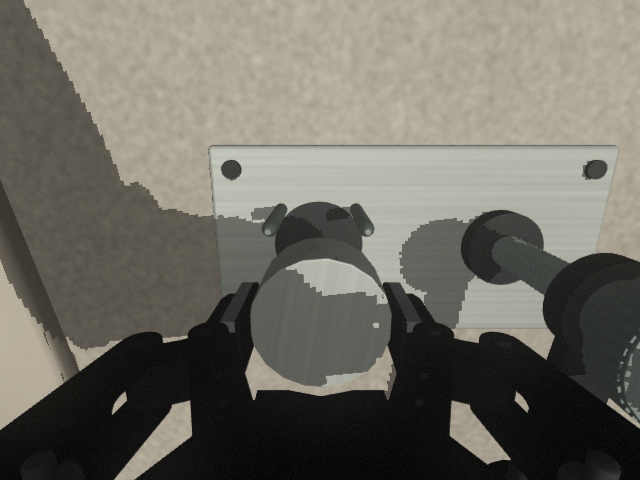

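Two post tops show as bright dots at (267,232) and (369,232); the held anvil is at (321,323).

Run:
```python
from h import *
s,M=rep();i=viewer.camera_info('wrist')
a=ray(i,267,232,.08)[:2];b=ray(i,369,232,.08)[:2];ey=np.array([.103,.9947]);ex=np.array([ey[1],-ey[0]])
print(np.linalg.norm(b-a),'pocket',(a+b)/2+.0244*ex,'anvil',ray(i,321,323,s['position'][2]+.045)[:2])
```

```text
t 8.3 p [0.4593 0.0962 0.0775] yaw_y 84.19 q6 0.15 f [ 0.6  0.5 -1.2] op 0.0543 g 64.4
0.049407391939763075 pocket [0.45671733 0.09472302] anvil [0.45753644 0.09610958]
```

Request:
servo_tool(
  deltas=[
    [-0.2,0.0,-0.003,0.05,0],
    [-0.2,0.0,-0.003,0.09,0],
    [-0.2,0,-0.003,0.13,0],
    [-0.2,0,-0.003,0.13,0],
    [-0.2,0,-0.003,0.13,0],
  ],
)

```text
time: 8.93
position: [0.4585, 0.0954, 0.0441]
eef_rot: [-0.0, 0.051, 0.999, -0.0]
contact_force: [-0.3, -0.1, -2.2]
opening: 0.0544
grasp_force: 64.4
```

Run:
```python
from h import *
to([.4593,.0955,.006])
```

```text
t 8.93 p [0.4585 0.0954 0.0441] yaw_y 84.19 q6 0.15 f [-0.3 -0.1 -2.2] op 0.0544 g 64.4
units [-0.003  0.001  0.152]
```

Request:
servo_tool(
  deltas=[
    [-0.2,0.0,0,0.05,0],
    [-0.2,0.0,0,0.1,0],
    [-0.2,0,0,0.14,0],
    [-0.2,0,0,0.15,0],
    [-0.2,0,0,0.153,0],
    [-0.2,0,0,0.153,0],
  ],
)

```text
time: 9.68
position: [0.4588, 0.0955, 0.0061]
eef_rot: [0.0, 0.051, 0.999, 0.0]
contact_force: [-0.1, 0.7, -2.4]
opening: 0.0543
grasp_force: 64.5
```

Request:
servo_tool(
  deltas=[
    [0.5,0.0,0,0,0],
    [0.5,0,0,0,0],
    [0.5,0,0,0,0],
    [0.5,0,0,0,0],
  ],
)

```text
time: 10.18
position: [0.4586, 0.0955, 0.0061]
eef_rot: [0.0, 0.051, 0.999, 0.0]
contact_force: [-0.4, 0.2, -0.1]
opening: 0.0642
grasp_force: 0.0
```

Request:
servo_tool(
  deltas=[
    [0.5,0.0,0,-0.15,0],
    [0.5,0,0,-0.4,0],
    [0.5,0,0,-0.65,0],
    [0.5,0,0,-0.8,0],
    [0.5,0,0,-0.8,0],
  ],
)

```text
time: 10.8
position: [0.4609, 0.0956, 0.2092]
eef_rot: [0.003, 0.051, 0.999, 0.0]
contact_force: [0.2, -0.0, -0.7]
opening: 0.064
grasp_force: 0.0
```

Run:
```python
from h import *
to([.463,-.285,.2])
shot('wrist','w5.png')
```

```text
t 10.8 p [0.4609 0.0956 0.2092] yaw_y 84.19 q6 0.15 f [ 0.2 -0.  -0.7] op 0.064 g 0.0
units [-0.162 -1.514  0.036]
```

View pics/w5.png

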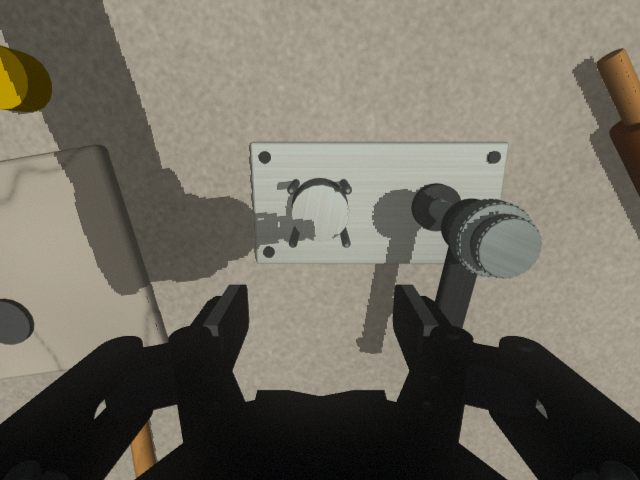

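The anvil sits squarely between the four posts, at about (320,212). Next is disc 1, which I'll find automatically by its neutral grey colour.

Request:
servo_tool(
  deltas=[
    [0.6,-0.26,-0.71,0,0],
    [0.6,-0.26,-0.71,0,0],
    [0.6,-0.26,-0.71,0,0],
    [0.6,-0.26,-0.71,0,0],
  ],
)

```text
time: 11.35
position: [0.5051, -0.0913, 0.2039]
eef_rot: [-0.001, 0.054, 0.999, -0.0]
contact_force: [-1.7, -0.1, -1.1]
opening: 0.0684
grasp_force: 0.0
```

Request:
servo_tool(
  deltas=[
    [0.6,-0.25,-0.72,0.03,0],
    [0.6,-0.25,-0.72,0.03,0],
    [0.6,-0.25,-0.72,0.03,0],
    [0.6,-0.25,-0.72,0.03,0],
    [0.6,-0.25,-0.72,0.03,0],
  ],
)

```text
time: 11.98
position: [0.5482, -0.2718, 0.1967]
eef_rot: [-0.001, 0.051, 0.999, 0.001]
contact_force: [-0.1, 0.5, 0.3]
opening: 0.0684
grasp_force: 0.0
```

```bash
cat >> h.py <<'E'
def find(z,f=None,lo=45,hi=130,sat=12):
    "grey blobs in the wrist view -> world at height z"
    s,M=rep(); im,i=shot('wrist',f); a=im.astype(int)
    m=((abs(a[...,0]-a[...,2])<sat)&(a.mean(2)>lo)&(a.mean(2)<hi)).astype(np.uint8)
    m=cv2.morphologyEx(m,cv2.MORPH_OPEN,np.ones((5,5),np.uint8)); m=cv2.morphologyEx(m,cv2.MORPH_CLOSE,np.ones((7,7),np.uint8))
    cs,_=cv2.findContours(m,0,1)
    for c in cs:
        if cv2.contourArea(c)<600: continue
        (u,v),(p,q),_=cv2.fitEllipse(c); X=ray(i,u,v,z); D=M.T@(X-s['position'])
        dep=(np.array(i['R'])@X+i['t'])[2]
        print('px',(round(u),round(v)),'diam mm',(1e3*np.array([p,q])*dep/i['camera_matrix'][0][0]).round(1),'fill',round(cv2.contourArea(c)/(np.pi*p*q/4),2),'world',X.round(4),'units',(D/.25).round(3))
E
python3 - <<'E'
from h import *
find(.027,'w6.png')
im=cv2.imread('pics/w6.png')
i=viewer.camera_info('wrist')
for p in((.553,-.274,.027),(.556,-.381,.027)):
    u,v=proj(i,p).astype(int);print(u,v,im[v,u][::-1],im[v-8,u-8][::-1])
E
```

```text
t 11.97 p [ 0.5482 -0.2718  0.1967] yaw_y 84.19 q6 -0.48 f [-0.1  0.5  0.3] op 0.0684 g 0.0
px (443, 301) diam mm [28.4 72.4] fill 0.8 world [ 0.6538 -0.1514  0.027 ] units [-0.373  0.52   0.679]
px (318, 219) diam mm [53.4 54.4] fill 1.0 world [ 0.5518 -0.275   0.027 ] units [-0.018 -0.013  0.679]
px (294, 126) diam mm [27.2 29.1] fill 1.0 world [ 0.461  -0.2881  0.027 ] units [ 0.338 -0.102  0.68 ]
px (623, 82) diam mm [ 16.1 156. ] fill 0.89 world [0.4539 0.0111 0.027 ] units [0.488 1.086 0.683]
318 220 [90 88 84] [91 92 87]
213 233 [43 45 42] [47 46 44]
```

Request:
servo_tool(
  deltas=[
    [0.5,-0.018,-0.013,0.25,0],
    [0.5,-0.018,-0.013,0.5,0],
    [0.5,-0.018,-0.013,0.7,0],
    [0.5,-0.018,-0.013,0.76,0],
    [0.5,-0.018,-0.013,0.79,0],
    [0.5,-0.018,-0.013,0.79,0],
    [0.5,-0.018,-0.013,0.79,0],
  ],
)

```text
time: 12.9
position: [0.5547, -0.2777, 0.0029]
eef_rot: [0.001, 0.051, 0.999, -0.001]
contact_force: [0.2, -0.8, 0.0]
opening: 0.0636
grasp_force: 0.0
```

Request:
servo_tool(
  deltas=[
    [-0.2,0,0,0,0],
    [-0.2,0,0,0,0],
    [-0.2,0,0,0,0],
    [-0.2,0,0,0,0],
  ],
  newtons=50,
)

```text
time: 13.4
position: [0.557, -0.2777, 0.0065]
eef_rot: [0.004, 0.05, 0.999, -0.001]
contact_force: [-3.4, 4.9, 25.0]
opening: 0.0344
grasp_force: 12.5
```

Run:
```python
from h import *
rep()
```

```text
t 13.4 p [ 0.557  -0.2777  0.0065] yaw_y 84.23 q6 -0.48 f [-3.4  4.9 25. ] op 0.0344 g 12.5
```

Tips closed just over the disc's top (z≈0.027), so the tip offset at 34 mm opening is about +21 mm. Raise, look again, go about 7 mm lower.

Request:
servo_tool(
  deltas=[
    [0.5,0,0,-0.02,0],
    [0.5,0,0,-0.1,0],
    [0.5,0,0,-0.2,0],
    [0.5,0,0,-0.4,0],
    [0.5,0,0,-0.4,0],
    [0.5,0,0,-0.4,0],
    [0.5,0,0,-0.4,0],
  ],
)

```text
time: 14.28
position: [0.5524, -0.2763, 0.0997]
eef_rot: [-0.001, 0.051, 0.999, 0.001]
contact_force: [-0.7, 0.7, -0.9]
opening: 0.0645
grasp_force: 0.0
```

Run:
```python
from h import *
find(.027,'w7.png')
```

```text
t 14.28 p [ 0.5524 -0.2763  0.0997] yaw_y 84.18 q6 -0.48 f [-0.7  0.7 -0.9] op 0.0645 g 0.0
px (325, 242) diam mm [52.7 54.5] fill 1.0 world [ 0.5524 -0.2733  0.027 ] units [0.001 0.011 0.291]
px (289, 109) diam mm [27.5 29.6] fill 1.0 world [ 0.4606 -0.2881  0.027 ] units [ 0.36  -0.084  0.291]
```

Request:
servo_tool(
  deltas=[
    [0.55,0.0,0.009,0.2,0],
    [0.55,0.0,0.009,0.34,0],
    [0.55,0.0,0.009,0.4,0],
    [0.55,0.0,0.009,0.415,0],
    [0.55,0.0,0.009,0.415,0],
    [0.55,0.0,0.009,0.415,0],
    [0.55,0.0,0.009,0.415,0],
  ],
)

```text
time: 15.2
position: [0.5543, -0.275, -0.0017]
eef_rot: [0.001, 0.051, 0.999, -0.0]
contact_force: [0.1, 0.4, 0.5]
opening: 0.0662
grasp_force: 0.0
```

Request:
servo_tool(
  deltas=[
    [0,0,0,0,0],
    [0,0,0,0,0],
    [0,0,0,0,0],
    [0,0,0,0,0],
  ],
  newtons=50,
)

```text
time: 15.7
position: [0.5541, -0.2749, -0.0014]
eef_rot: [0.001, 0.051, 0.999, -0.0]
contact_force: [-2.0, 0.8, 7.2]
opening: 0.0533
grasp_force: 50.9
```

Run:
```python
from h import *
rep()
```

```text
t 15.7 p [ 0.5541 -0.2749 -0.0014] yaw_y 84.19 q6 -0.48 f [-2.   0.8  7.2] op 0.0533 g 50.9
```

Request:
servo_tool(
  deltas=[
    [0.5,0,0,0,0],
    [0.5,0,0,0,0],
    [0.5,0,0.004,0.01,0],
    [0.5,0,0.004,0.01,0],
    [0.5,0,0.004,0.01,0],
    [0,0,0.004,0.01,0],
    [0,0,0.004,0.01,0],
    [0,0,0.004,0.01,0],
    [0,0,0.004,0.01,0],
  ],
  newtons=60,
)

```text
time: 16.82
position: [0.5549, -0.2742, -0.0031]
eef_rot: [0.001, 0.051, 0.999, -0.001]
contact_force: [-3.1, 0.5, 13.4]
opening: 0.053
grasp_force: 65.8
```

Request:
servo_tool(
  deltas=[
    [0,0,0,-0.05,0],
    [0,0,0,-0.15,0],
    [0,0,0,-0.3,0],
    [0,0,0,-0.5,0],
    [0,0,0,-0.7,0],
    [0,0,0,-0.72,0],
    [0,0,0,-0.72,0],
    [0,0,0,-0.72,0],
  ],
)

```text
time: 17.82
position: [0.5525, -0.2729, 0.1728]
eef_rot: [-0.001, 0.051, 0.999, 0.001]
contact_force: [-0.3, 0.2, -0.8]
opening: 0.053
grasp_force: 62.9
```

Run:
```python
from h import *
to([.4584,.0955,.17])
find(.197,'w8.png')
```

```text
t 17.82 p [ 0.5525 -0.2729  0.1728] yaw_y 84.18 q6 -0.48 f [-0.3  0.2 -0.8] op 0.053 g 62.9
units [0.524 1.428 0.015]
t 17.82 p [ 0.5525 -0.2729  0.1728] yaw_y 84.18 q6 -0.48 f [-0.3  0.2 -0.8] op 0.053 g 62.9
px (320, 350) diam mm [10.3 42.8] fill 0.8 world [ 0.5763 -0.2762  0.197 ] units [-0.095 -0.003 -0.097]
px (450, 301) diam mm [ 4.9 39. ] fill 0.8 world [ 0.5576 -0.2163  0.197 ] units [ 0.003  0.227 -0.096]
px (326, 284) diam mm [33.5 54.6] fill 0.78 world [ 0.544  -0.2701  0.197 ] units [ 0.035  0.008 -0.097]
px (205, 236) diam mm [22.8 24.9] fill 1.0 world [ 0.517  -0.3187  0.197 ] units [ 0.123 -0.196 -0.097]
px (292, 118) diam mm [12.1 12.9] fill 1.0 world [ 0.4745 -0.2762  0.197 ] units [ 0.31  -0.045 -0.096]
```

Request:
servo_tool(
  deltas=[
    [0,0.09,0.24,-0.02,0],
    [0,0.18,0.48,-0.02,0],
    [0,0.26,0.714,-0.02,0],
    [0,0.26,0.714,-0.02,0],
    [0,0.26,0.714,-0.02,0],
  ],
)

```text
time: 18.5
position: [0.507, -0.0893, 0.1791]
eef_rot: [-0.0, 0.05, 0.999, -0.0]
contact_force: [-0.4, -0.2, -0.8]
opening: 0.0528
grasp_force: 63.1
```

Request:
servo_tool(
  deltas=[
    [0,0.09,0.24,0,0],
    [0,0.18,0.48,0,0],
    [0,0.262,0.714,0,0],
    [0,0.262,0.714,0,0],
    [0,0.262,0.714,0.1,0],
    [0,0.262,0.714,0.2,0],
    [0,0.262,0.714,0.2,0],
    [0,0.262,0.714,0.2,0],
  ],
)

```text
time: 19.5
position: [0.461, 0.0936, 0.1302]
eef_rot: [0.0, 0.052, 0.999, -0.0]
contact_force: [-0.1, -0.2, -1.3]
opening: 0.0531
grasp_force: 63.3
```

Run:
```python
from h import *
to([.4588,.0955,.03])
i=viewer.camera_info('wrist')
im,_=shot('wrist','w9.png')
```

```text
t 19.5 p [0.461  0.0936 0.1302] yaw_y 84.07 q6 0.15 f [-0.1 -0.2 -1.3] op 0.0531 g 63.3
units [0.01  0.007 0.401]
```

View pics/w9.png

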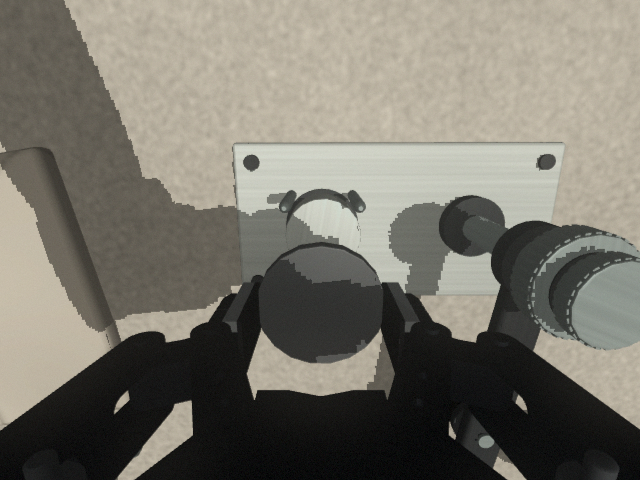

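The disc is held flat, centred at (321,302), with the anvil seen in the pocket beneath.

Run:
```python
from h import *
s,M=rep();i=viewer.camera_info('wrist')
X=ray(i,321,302,s['position'][2]+.030);print(X,(M.T@(X-s['position'])))
d=M.T@(np.array([.4575,.0952,0])-X);print('shift units',d/.25)
```

```text
t 19.55 p [0.4612 0.0939 0.1305] yaw_y 84.09 q6 0.15 f [-0.3 -0.3 -0.3] op 0.0527 g 63.3
[0.45804049 0.09393791 0.16045584] [ 0.00308717 -0.0002669  -0.03000397]
shift units [0.00349117 0.00481582 0.64181928]
```

Request:
servo_tool(
  deltas=[
    [0,0.004,0.005,0.12,0],
    [0,0.004,0.005,0.24,0],
    [0,0.004,0.005,0.32,0],
    [0,0.004,0.005,0.37,0],
    [0,0.004,0.005,0.4,0],
    [0,0.004,0.005,0.41,0],
    [0,0.004,0.005,0.41,0],
    [0,0.004,0.005,0.41,0],
  ],
)

```text
time: 20.55
position: [0.4595, 0.0961, 0.0276]
eef_rot: [0.0, 0.051, 0.999, -0.0]
contact_force: [0.6, -0.9, -1.2]
opening: 0.053
grasp_force: 63.3
```

Request:
servo_tool(
  deltas=[
    [0.5,0,0,0,0],
    [0.5,0,0,0,0],
    [0.5,0,0,0,0],
    [0.5,0,0,0,0],
  ],
)

```text
time: 21.05
position: [0.4591, 0.0961, 0.0272]
eef_rot: [0.0, 0.051, 0.999, 0.0]
contact_force: [-0.6, 0.6, 0.3]
opening: 0.0639
grasp_force: 0.0
```

Request:
servo_tool(
  deltas=[
    [0.5,0,0,-0.1,0],
    [0.5,0,0,-0.3,0],
    [0.5,0,0,-0.55,0],
    [0.5,0,0,-0.72,0],
    [0.5,0,0,-0.72,0],
    [0.5,0,0,-0.72,0],
    [0.5,0,0,-0.72,0],
  ],
)

```text
time: 21.92
position: [0.4579, 0.0961, 0.2056]
eef_rot: [-0.002, 0.051, 0.999, -0.0]
contact_force: [0.7, 0.4, 0.3]
opening: 0.064
grasp_force: 0.0
```

Run:
```python
from h import *
find(.057,'w10.png')
to([.553,-.3815,.2])
```

```text
t 21.93 p [0.4579 0.0961 0.2056] yaw_y 84.18 q6 0.15 f [0.7 0.4 0.3] op 0.064 g 0.0
px (473, 258) diam mm [ 48.  123.4] fill 0.75 world [0.5095 0.2379 0.057 ] units [-0.15   0.586  0.594]
px (397, 229) diam mm [40.7 73.4] fill 0.9 world [0.474  0.1663 0.057 ] units [-0.037  0.286  0.594]
px (442, 209) diam mm [28.6 43.9] fill 0.75 world [0.4591 0.2082 0.057 ] units [0.039 0.447 0.594]
px (306, 221) diam mm [67.4 99.9] fill 0.83 world [0.4577 0.0822 0.057 ] units [-0.007 -0.055  0.594]
t 21.98 p [0.458  0.0961 0.2056] yaw_y 84.18 q6 0.15 f [-0.5  0.1  1.2] op 0.0638 g 0.0
units [-0.572 -1.862  0.022]
```

Request:
servo_tool(
  deltas=[
    [0.5,-0.286,-0.93,0,0],
    [0.5,-0.286,-0.93,0,0],
    [0.5,-0.286,-0.93,0,0],
    [0.5,-0.286,-0.93,0,0],
    [0.5,-0.286,-0.93,0,0],
  ],
)

```text
time: 22.6
position: [0.5068, -0.1459, 0.2057]
eef_rot: [-0.001, 0.054, 0.999, -0.0]
contact_force: [-0.5, 0.6, 1.2]
opening: 0.064
grasp_force: 0.0
```

Request:
servo_tool(
  deltas=[
    [0.5,-0.286,-0.93,0,0],
    [0.5,-0.286,-0.93,0.1,0],
    [0.5,-0.286,-0.93,0.2,0],
    [0.5,-0.286,-0.93,0.3,0],
    [0.55,-0.286,-0.93,0.4,0],
    [0.55,-0.286,-0.93,0.4,0],
    [0.55,-0.286,-0.93,0.4,0],
    [0.55,-0.286,-0.93,0.4,0],
  ],
)

```text
time: 23.6
position: [0.5554, -0.3804, 0.1093]
eef_rot: [0.001, 0.05, 0.999, -0.001]
contact_force: [0.2, -0.1, 0.4]
opening: 0.0662
grasp_force: 0.0
```

Run:
```python
from h import *
find(.027,'w11.png')
```

```text
t 23.6 p [ 0.5554 -0.3804  0.1093] yaw_y 84.27 q6 -0.61 f [ 0.2 -0.1  0.4] op 0.0662 g 0.0
px (585, 329) diam mm [35.  87.8] fill 0.59 world [ 0.6524 -0.1769  0.027 ] units [-0.304  0.849  0.329]
px (318, 238) diam mm [53.  54.5] fill 1.0 world [ 0.5551 -0.3829  0.027 ] units [ 0.001 -0.01   0.329]
px (452, 87) diam mm [26.8 30.7] fill 1.0 world [ 0.4606 -0.2841  0.027 ] units [0.416 0.346 0.328]
```

Request:
servo_tool(
  deltas=[
    [0.55,0.001,-0.008,0.2,0],
    [0.55,0.001,-0.008,0.36,0],
    [0.55,0.001,-0.008,0.42,0],
    [0.55,0.001,-0.008,0.45,0],
    [0.55,0.001,-0.008,0.459,0],
    [0.55,0.001,-0.008,0.459,0],
    [0.55,0.001,-0.008,0.459,0],
  ],
)

```text
time: 24.52
position: [0.5548, -0.3837, -0.0061]
eef_rot: [0.001, 0.051, 0.999, -0.001]
contact_force: [-0.0, -0.4, 3.4]
opening: 0.0662
grasp_force: 1.6
```

Request:
servo_tool(
  deltas=[
    [0,0,0,0,0],
    [0,0,0,0,0],
    [0,0,0,0,0],
    [0,0,0,0,0],
  ],
  newtons=60,
)

```text
time: 25.02
position: [0.5566, -0.3843, -0.003]
eef_rot: [0.003, 0.051, 0.999, -0.001]
contact_force: [-2.0, 2.6, 18.7]
opening: 0.0531
grasp_force: 66.6
```

Request:
servo_tool(
  deltas=[
    [0,0,0,-0.05,0],
    [0,0,0,-0.15,0],
    [0,0,0,-0.3,0],
    [0,0,0,-0.5,0],
    [0,0,0,-0.7,0],
    [0,0,0,-0.73,0],
    [0,0,0,-0.73,0],
    [0,0,0,-0.73,0],
  ],
)

```text
time: 26.02
position: [0.5528, -0.3821, 0.1729]
eef_rot: [-0.001, 0.051, 0.999, 0.001]
contact_force: [0.7, -0.2, -1.6]
opening: 0.0527
grasp_force: 62.9
```

Run:
```python
from h import *
to([.4595,.0955,.18])
```

```text
t 26.02 p [ 0.5528 -0.3821  0.1729] yaw_y 84.19 q6 -0.61 f [ 0.7 -0.2 -1.6] op 0.0527 g 62.9
units [ 0.565  1.863 -0.023]
```

Request:
servo_tool(
  deltas=[
    [0,0.07,0.24,-0.02,0],
    [0,0.14,0.48,-0.02,0],
    [0,0.21,0.72,-0.02,0],
    [0,0.282,0.93,-0.02,0],
    [0,0.282,0.93,-0.02,0],
    [0,0.282,0.93,-0.02,0],
  ],
)

```text
time: 26.78
position: [0.5071, -0.1446, 0.1791]
eef_rot: [-0.001, 0.051, 0.999, -0.0]
contact_force: [-0.4, 0.1, 0.1]
opening: 0.0528
grasp_force: 63.1
```

Request:
servo_tool(
  deltas=[
    [0,0.07,0.24,0,0],
    [0,0.14,0.48,0,0],
    [0,0.21,0.72,0,0],
    [0,0.282,0.932,0,0],
    [0,0.282,0.932,0.1,0],
    [0,0.282,0.932,0.2,0],
    [0,0.282,0.932,0.2,0],
    [0,0.282,0.932,0.2,0],
    [0,0.282,0.932,0.2,0],
  ],
)

```text
time: 27.9
position: [0.4619, 0.0939, 0.1308]
eef_rot: [0.001, 0.051, 0.999, 0.0]
contact_force: [-0.1, -0.9, -0.1]
opening: 0.0531
grasp_force: 63.2
```

```bash
cat >> h.py <<'E'
def held(h,f,hi=235):
    "centre of the thing held, top face h above TCP z; blob around column 321"
    s,M=rep(); im,i=shot('wrist',f); a=im.astype(int)
    g=cv2.GaussianBlur(cv2.cvtColor(im,cv2.COLOR_RGB2GRAY),(5,5),1)
    c=cv2.HoughCircles(g[225:380,230:410],cv2.HOUGH_GRADIENT,1.2,200,param1=80,param2=12,minRadius=54,maxRadius=75)
    for x,y,r in (c[0] if c is not None else []):
        u,v=x+230,y+225; X=ray(i,u,v,s['position'][2]+h); d=M.T@(np.array([.4575,.0952,0])-X)/.25
        print('px',u,v,r,'world',X.round(4),'in tool',(M.T@(X-s['position'])).round(4),'shift',d[:2].round(3))
E
python3 - <<'E'
from h import *
held(.03,'w12.png')
E
```

```text
t 27.9 p [0.4619 0.0939 0.1308] yaw_y 84.12 q6 0.15 f [-0.1 -0.9 -0.1] op 0.0531 g 63.2
px 320.6 292.8 71.64 world [0.4544 0.0943 0.1608] in tool [ 0.0074 -0.0004 -0.03  ] shift [-0.011  0.005]
```

Run:
```python
import cv2,numpy as np
for f in('w9.png','w12.png'):
    g=cv2.cvtColor(cv2.imread('pics/'+f),cv2.COLOR_BGR2GRAY)
    print(f,[(r,int(g[r,300:340].mean())) for r in range(184,386,6)])
```

```text
w9.png [(184, 201), (190, 135), (196, 78), (202, 180), (208, 206), (214, 205), (220, 200), (226, 180), (232, 171), (238, 119), (244, 56), (250, 100), (256, 98), (262, 97), (268, 95), (274, 93), (280, 80), (286, 51), (292, 50), (298, 49), (304, 49), (310, 48), (316, 48), (322, 49), (328, 48), (334, 49), (340, 49), (346, 50), (352, 50), (358, 72), (364, 170), (370, 173), (376, 174), (382, 173)]
w12.png [(184, 205), (190, 112), (196, 78), (202, 106), (208, 111), (214, 109), (220, 107), (226, 96), (232, 90), (238, 68), (244, 52), (250, 88), (256, 98), (262, 96), (268, 95), (274, 88), (280, 70), (286, 50), (292, 50), (298, 49), (304, 49), (310, 49), (316, 49), (322, 49), (328, 49), (334, 50), (340, 50), (346, 51), (352, 52), (358, 70), (364, 133), (370, 178), (376, 176), (382, 174)]
```

Request:
servo_tool(
  deltas=[
    [0,0.006,0.006,0.12,0],
    [0,0.006,0.006,0.24,0],
    [0,0.006,0.006,0.3,0],
    [0,0.006,0.006,0.35,0],
    [0,0.006,0.006,0.375,0],
    [0,0.006,0.006,0.385,0],
    [0,0.006,0.006,0.385,0],
    [0,0.006,0.006,0.385,0],
  ],
)

```text
time: 28.95
position: [0.4592, 0.0959, 0.034]
eef_rot: [-0.0, 0.051, 0.999, -0.0]
contact_force: [-3.0, -1.4, 1.8]
opening: 0.0531
grasp_force: 64.6
```

Request:
servo_tool(
  deltas=[
    [0.5,0,0,0,0],
    [0.5,0,0,0,0],
    [0.5,0,0,0,0],
    [0.5,0,0,0,0],
  ],
)

```text
time: 29.45
position: [0.4596, 0.0962, 0.0337]
eef_rot: [0.0, 0.051, 0.999, 0.0]
contact_force: [-0.2, 1.6, -0.1]
opening: 0.0641
grasp_force: 0.0
```

Request:
servo_tool(
  deltas=[
    [0.5,0,0,-0.1,0],
    [0.5,0,0,-0.3,0],
    [0.5,0,0,-0.55,0],
    [0.5,0,0,-0.7,0],
    [0.5,0,0,-0.7,0],
    [0.5,0,0,-0.7,0],
    [0.5,0,0,-0.7,0],
  ],
)

```text
time: 30.32
position: [0.4583, 0.096, 0.2072]
eef_rot: [-0.001, 0.051, 0.999, -0.0]
contact_force: [0.1, 0.6, -0.2]
opening: 0.0641
grasp_force: 0.0
```

Run:
```python
from h import *
im,i=shot('wrist','w13.png');shot('side','s13.png')
print(proj(i,[.4575,.0952,.064]))
to([.461,-.286,.11])
```

```text
[320.27624181 220.4900859 ]
t 30.43 p [0.4585 0.0961 0.2074] yaw_y 84.19 q6 0.15 f [-0.2 -0.8  0.6] op 0.0644 g 0.0
units [-0.166 -1.519  0.39 ]
```

Request:
servo_tool(
  deltas=[
    [0.5,-0.083,-0.76,0,0],
    [0.5,-0.083,-0.76,0,0],
    [0.5,-0.083,-0.76,0,0],
    [0.5,-0.083,-0.76,0,0],
    [0.5,-0.083,-0.76,0,0],
  ],
)

```text
time: 31.05
position: [0.4602, -0.0948, 0.208]
eef_rot: [-0.001, 0.051, 0.999, 0.001]
contact_force: [0.3, 0.4, 0.2]
opening: 0.0642
grasp_force: 0.0
```

Request:
servo_tool(
  deltas=[
    [0.5,-0.083,-0.76,0,0],
    [0.5,-0.083,-0.76,0.1,0],
    [0.5,-0.083,-0.76,0.2,0],
    [0.5,-0.083,-0.76,0.3,0],
    [0.55,-0.083,-0.76,0.38,0],
    [0.55,-0.083,-0.76,0.38,0],
    [0.55,-0.083,-0.76,0.38,0],
    [0.55,-0.083,-0.76,0.38,0],
  ],
)

```text
time: 32.05
position: [0.4632, -0.2859, 0.1149]
eef_rot: [0.001, 0.05, 0.999, -0.001]
contact_force: [0.6, 0.9, -0.1]
opening: 0.0663
grasp_force: 0.0
```

Run:
```python
from h import *
find(.036,'w14.png',lo=15,hi=60)
find(.036,'w14.png',lo=15,hi=170)
```

```text
t 32.05 p [ 0.4632 -0.2859  0.1149] yaw_y 84.27 q6 -0.59 f [ 0.6  0.9 -0.1] op 0.0663 g 0.0
px (89, 368) diam mm [ 21.5 120.7] fill 0.82 world [ 0.5537 -0.488   0.036 ] units [-0.44  -0.768  0.317]
px (381, 365) diam mm [110.2 335.1] fill 0.42 world [ 0.5744 -0.2476  0.036 ] units [-0.427  0.197  0.316]
t 32.1 p [ 0.4631 -0.286   0.1148] yaw_y 84.25 q6 -0.59 f [-0.5  0.3  1. ] op 0.0665 g 0.0
px (482, 426) diam mm [33.2 40. ] fill 0.87 world [ 0.6442 -0.1646  0.036 ] units [-0.672  0.556  0.316]
px (85, 369) diam mm [ 21.5 122.9] fill 0.82 world [ 0.5544 -0.4913  0.036 ] units [-0.445 -0.78   0.317]
px (397, 370) diam mm [112.1 330.3] fill 0.36 world [ 0.5803 -0.235   0.036 ] units [-0.445  0.25   0.316]
px (225, 331) diam mm [35.9 86.1] fill 0.76 world [ 0.5303 -0.3701  0.036 ] units [-0.301 -0.307  0.316]
px (319, 235) diam mm [54.4 54.6] fill 1.0 world [ 0.4596 -0.2875  0.036 ] units [ 0.014 -0.007  0.315]
```

Request:
servo_tool(
  deltas=[
    [0.55,0.018,-0.007,0.2,0],
    [0.55,0.018,-0.007,0.36,0],
    [0.55,0.018,-0.007,0.42,0],
    [0.55,0.018,-0.007,0.45,0],
    [0.55,0.018,-0.007,0.465,0],
    [0.55,0.018,-0.007,0.465,0],
    [0.55,0.018,-0.007,0.465,0],
  ],
)

```text
time: 33.02
position: [0.4581, -0.2879, -0.0017]
eef_rot: [0.001, 0.051, 0.999, -0.0]
contact_force: [0.9, 0.4, -0.3]
opening: 0.0658
grasp_force: 0.0
```

Request:
servo_tool(
  deltas=[
    [0,0,0,0,0],
    [0,0,0,0,0],
    [0,0,0,0,0],
    [0,0,0,0,0],
  ],
  newtons=80,
)

```text
time: 33.52
position: [0.458, -0.2876, -0.0012]
eef_rot: [0.001, 0.051, 0.999, -0.0]
contact_force: [-1.2, 2.0, 9.5]
opening: 0.0531
grasp_force: 82.4
```

Request:
servo_tool(
  deltas=[
    [0,0,0,-0.05,0],
    [0,0,0,-0.15,0],
    [0,0,0,-0.3,0],
    [0,0,0,-0.5,0],
    [0,0,0,-0.7,0],
    [0,0,0,-0.73,0],
    [0,0,0,-0.73,0],
    [0,0,0,-0.73,0],
  ],
)

```text
time: 34.52
position: [0.4563, -0.2865, 0.1781]
eef_rot: [-0.001, 0.051, 0.999, 0.001]
contact_force: [-0.6, -0.7, -4.1]
opening: 0.053
grasp_force: 84.7
```

Run:
```python
from h import *
to([.4588,.0955,.18])
```

```text
t 34.52 p [ 0.4563 -0.2865  0.1781] yaw_y 84.19 q6 -0.6 f [-0.6 -0.7 -4.1] op 0.053 g 84.7
units [ 0.145  1.521 -0.004]
```

Request:
servo_tool(
  deltas=[
    [0,0.02,0.24,-0.02,0],
    [0,0.04,0.48,-0.02,0],
    [0,0.072,0.76,-0.02,0],
    [0,0.072,0.76,-0.02,0],
    [0,0.072,0.76,-0.02,0],
  ],
)

```text
time: 35.15
position: [0.4583, -0.096, 0.1839]
eef_rot: [-0.001, 0.05, 0.999, 0.0]
contact_force: [-0.3, -0.4, -1.7]
opening: 0.0532
grasp_force: 85.0
```

Request:
servo_tool(
  deltas=[
    [0,0.02,0.24,0,0],
    [0,0.04,0.48,0,0],
    [0,0.073,0.76,0,0],
    [0,0.073,0.76,0,0],
    [0,0.073,0.76,0.1,0],
    [0,0.073,0.76,0.2,0],
    [0,0.073,0.76,0.2,0],
    [0,0.073,0.76,0.2,0],
    [0,0.073,0.76,0.2,0],
  ],
)

```text
time: 36.28
position: [0.461, 0.0937, 0.1359]
eef_rot: [0.001, 0.051, 0.999, 0.0]
contact_force: [0.9, -0.2, -1.5]
opening: 0.053
grasp_force: 85.4
```

Run:
```python
from h import *
s,M=rep();im,i=shot('wrist','w15.png');a=im.astype(int)
# dark mark of the cap
g=a.mean(2);m=((g<60)).astype(np.uint8);m[:245]=0;m[385:]=0;m[:,:262]=0;m[:,380:]=0
n,l,st,c=cv2.connectedComponentsWithStats(m)
for k in range(1,n):
    if st[k,4]>300:
        X=ray(i,*c[k],s['position'][2]+.037);d=M.T@(np.array([.4575,.0952,0])-X)/.25;print(st[k],c[k],X,(M.T@(X-s['position'])).round(4),'shift',d[:2].round(3))
```

```text
t 36.27 p [0.461  0.0937 0.1359] yaw_y 84.13 q6 0.15 f [ 0.9 -0.2 -1.5] op 0.053 g 85.4
[262 245  80  48 959] [301.88529718 256.75912409] [0.43453076 0.08872147 0.17288344] [ 0.0257 -0.0077 -0.037 ] shift [-0.088  0.035]
[ 288  295   66   60 3081] [320.41739695 324.53424213] [0.46445573 0.09283842 0.17288344] [-0.0036 -0.0005 -0.037 ] shift [0.03  0.006]
```

Request:
servo_tool(
  deltas=[
    [0,0.024,0.007,0.05,0],
    [0,0.024,0.007,0.15,0],
    [0,0.024,0.007,0.18,0],
    [0,0.024,0.007,0.18,0],
    [0,0.024,0.007,0.18,0],
    [0,0.024,0.007,0.18,0],
  ],
)

```text
time: 37.08
position: [0.4548, 0.0967, 0.0906]
eef_rot: [0.001, 0.051, 0.999, 0.0]
contact_force: [-0.5, 0.1, -2.2]
opening: 0.0531
grasp_force: 85.4
```

Run:
```python
from h import *
s,M=rep();im,i=shot('wrist','w16.png');a=im.astype(int)
g=a.mean(2);m=((g<60)).astype(np.uint8);m[:285]=0;m[365:]=0;m[:,:280]=0;m[:,365:]=0
n,l,st,c=cv2.connectedComponentsWithStats(m)
for k in range(1,n):
    if st[k,4]>1000:
        X=ray(i,*c[k],s['position'][2]+.037);d=M.T@(np.array([.4575,.0952,0])-X)/.25;print(st[k],c[k],X,'shift',d[:2].round(3))
# post tops z=.08: bright dots
for dx,dy in((-.0244,-.0244),(-.0244,.0244)):
    ey=np.array([.103,.9947]);ex=np.array([ey[1],-ey[0]]);P=np.array([.4575,.0952])+dx*ex+dy*ey
    u,v=proj(i,[*P,.08]).round().astype(int);w=g[v-14:v+15,u-14:u+15];k=np.unravel_index(w.argmax(),w.shape);print('pred',u,v);print(w[4:25:2,4:25:2].astype(int))
```

```text
t 37.08 p [0.4548 0.0967 0.0906] yaw_y 84.19 q6 0.15 f [-0.5  0.1 -2.2] op 0.0531 g 85.4
[ 288  295   66   60 3094] [320.43406593 324.52391726] [0.45823572 0.09580874 0.12757605] shift [ 0.003 -0.003]
pred 273 235
[[109 108 103  59  62  67  68  69  74  74  64]
 [106 108  66  65  75  74  76  75  72  69  50]
 [111 107  61  70  82  83  81  78  76  69  42]
 [108 106  62  77 100  95  89  80  74  56  46]
 [110 107  61 131 146 147  90  80  67  44  48]
 [107 108  72 123 145 144  86  72  55  42  70]
 [108 106 105  84  92  69  68  68  42  43  86]
 [106 107 106 111 107 108 108 101  44  62  64]
 [108 110 114 112 113 112 110 104  45  76  44]
 [108 109 106 105 106 105 106  85  53  55  50]
 [109 108 105 104 110 105 106  84  82  42  57]]
pred 366 235
[[ 60  58  64  68  73  70 134 186 190 187 189]
 [ 60  61  70  71  79  81  81 185 185 186 183]
 [ 61  63  70  81  87  88  88 180 184 185 187]
 [ 62  66  75  86 103  98  91 139 188 186 185]
 [ 62  69  69 138 150 148  89 163 186 187 185]
 [ 75  62  69 146 153 146  96 186 185 188 186]
 [ 74  66  77  75  96 101 186 186 182 183 182]
 [ 67  71 187 186 184 184 187 184 185 184 187]
 [ 51  54 191 187 189 188 189 189 188 185 188]
 [ 84  72 179 182 185 187 184 184 187 185 187]
 [102  86 100 186 185 182 181 185 184 184 183]]
```

Request:
servo_tool(
  deltas=[
    [0,0.005,-0.005,0.05,0],
    [0,0.005,-0.005,0.1,0],
    [0,0.005,-0.005,0.14,0],
    [0,0.005,-0.005,0.17,0],
    [0,0.005,-0.005,0.185,0],
    [0,0.005,-0.005,0.19,0],
    [0,0.005,-0.005,0.19,0],
  ],
)

```text
time: 38.0
position: [0.4525, 0.0955, 0.0429]
eef_rot: [-0.0, 0.051, 0.999, -0.0]
contact_force: [-3.1, -0.2, 4.1]
opening: 0.0531
grasp_force: 86.4
```

Request:
servo_tool(
  deltas=[
    [0.5,0,0,0,0],
    [0.5,0,0,0,0],
    [0.5,0,0,0,0],
    [0.5,0,0,0,0],
  ],
)

```text
time: 38.5
position: [0.4529, 0.0955, 0.0425]
eef_rot: [0.0, 0.051, 0.999, 0.0]
contact_force: [0.3, -0.2, -0.1]
opening: 0.0641
grasp_force: 0.0
```

Request:
servo_tool(
  deltas=[
    [0.5,0,0,-0.1,0],
    [0.5,0,0,-0.3,0],
    [0.5,0,0,-0.55,0],
    [0.5,0,0,-0.7,0],
    [0.5,0,0,-0.7,0],
    [0.5,0,0,-0.7,0],
    [0.5,0,0,-0.7,0],
  ],
)

```text
time: 39.38
position: [0.4517, 0.0954, 0.2159]
eef_rot: [-0.001, 0.051, 0.999, -0.0]
contact_force: [-0.7, 0.8, 0.8]
opening: 0.0643
grasp_force: 0.0
```

Run:
```python
from h import *
rep()
w,_=shot('wrist','w17.png');a,_=shot('side','s17.png')
o=np.hstack([cv2.resize(w[100:340,200:560],(480,320)),cv2.resize(a[200:310,215:325],(320,320),interpolation=2)])
cv2.imwrite('pics/m3.png',o[:,:,::-1])
```

```text
t 39.38 p [0.4517 0.0954 0.2159] yaw_y 84.18 q6 0.15 f [-0.7  0.8  0.8] op 0.0643 g 0.0
```

View pics/m3.png

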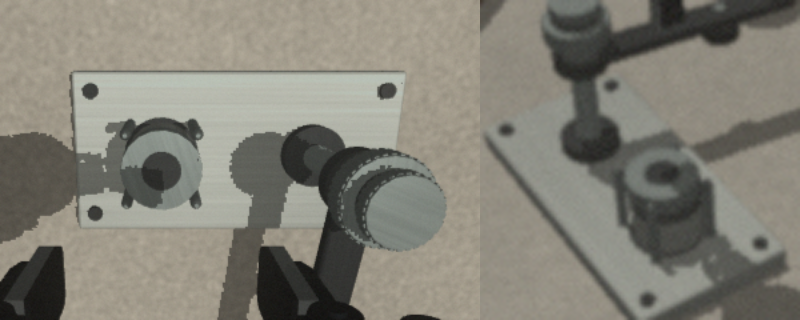

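The cap sits level on the stack between the posts. Next I swing the arm home: go over the handle (about (0.632,0.179)), cage the peg and follow the arc.

Request:
servo_tool(
  deltas=[
    [0.5,-0.682,0.408,0,0.038],
    [0.5,-0.682,0.408,0,0.038],
    [0.5,-0.682,0.408,0,0.038],
    [0.5,-0.682,0.408,0,0.038],
    [0.5,-0.682,0.408,0,0.038],
    [0.5,-0.682,0.408,0,0.038],
    [0.5,-0.682,0.408,0,0.038],
  ],
)

```text
time: 40.35
position: [0.6318, 0.1791, 0.2183]
eef_rot: [0.0, 0.11, 0.994, 0.0]
contact_force: [-0.2, 0.0, -0.5]
opening: 0.0639
grasp_force: 0.0
```

Run:
```python
from h import *
to([.632,.179,.105])
find(.157,'w18.png',lo=0,hi=40,sat=15)
i=viewer.camera_info('wrist');print(proj(i,[.632,.179,.157]),proj(i,[.632,.179,.117]))
im=cv2.imread('pics/w18.png',0);u,v=proj(i,[.632,.179,.157]).astype(int);print(im[v-44:v+45:8,u-60:u+61:8])
```

```text
t 40.35 p [0.6318 0.1791 0.2183] yaw_y 77.32 q6 0.39 f [-0.2  0.  -0.5] op 0.0639 g 0.0
units [-0.001 -0.     0.453]
t 40.35 p [0.6318 0.1791 0.2183] yaw_y 77.32 q6 0.39 f [-0.2  0.  -0.5] op 0.0639 g 0.0
px (327, 404) diam mm [148.4 506.1] fill 0.75 world [0.7598 0.1545 0.157 ] units [-0.521  0.016  0.245]
px (310, 31) diam mm [14.5 27.8] fill 0.68 world [0.5024 0.2017 0.157 ] units [ 0.525 -0.026  0.245]
[321.02504291 246.52481848] [320.99161384 231.98139519]
[[157 154 152  84  84  41  51  54  53  99 147 149 150 151 153 158]
 [148 156 146  83  84  43  57  56  56 119 149 152 154 157 156 152]
 [155 154  80  82  86  43  57  56  57 156 144 151 158 151 157 158]
 [143  80  84  84  81  44  28  27  41 146 151 153 155 152 156 151]
 [ 85  83 137  80  84  33  28  35  32 154 144 150 156 153 145 160]
 [ 83  81  84  81  86  36  33  40  36 152 149 161 153 151 152 150]
 [ 89 149 153 148 149  90  30  36  40 146 153 150 156 156 157 153]
 [146 151 153 154 148 148 159 151 151 153 149 159 154 147 152 157]
 [153 153 149 156 155 155 154 158 161 156 158 152 150 154 153 146]
 [146 159 148 150 163 155 152 158 144 157 152 157 151 154 160 147]
 [150 151 153 155 145 152 151 153 154 157 153 152 150 149 154 158]
 [155 156 161 151 157 158 151 159 157 158 154 154 159 152 150 147]]
```

Request:
servo_tool(
  deltas=[
    [0.5,0,-0.006,0.15,0],
    [0.3,0,-0.006,0.3,0],
    [0,0,-0.006,0.4,0],
    [-0.2,0,-0.006,0.45,0],
    [-0.3,0,-0.006,0.45,0],
    [-0.5,0,-0.006,0.45,0],
    [-0.5,0,-0.006,0.45,0],
    [-0.5,0,-0.006,0.45,0],
  ],
  newtons=20,
)

```text
time: 41.4
position: [0.633, 0.1783, 0.1058]
eef_rot: [0.001, 0.11, 0.994, 0.0]
contact_force: [0.2, 0.0, -0.0]
opening: 0.0214
grasp_force: 0.1
```

Request:
servo_tool(
  deltas=[
    [-0.75,0,0,0,0],
    [-0.75,0,0,0,0],
    [-0.75,0,0,0,0],
  ],
)

```text
time: 41.78
position: [0.633, 0.1782, 0.1053]
eef_rot: [0.001, 0.11, 0.994, -0.0]
contact_force: [1.4, -0.9, 1.5]
opening: 0.0153
grasp_force: 21.1
```

Run:
```python
from h import *
rep()
```

```text
t 41.77 p [0.633  0.1782 0.1053] yaw_y 77.34 q6 0.38 f [ 1.4 -0.9  1.5] op 0.0153 g 21.1
```

Request:
servo_tool(
  deltas=[
    [-0.75,0.006,-0.092,0,0.044],
    [-0.75,0.026,-0.182,0,0.089],
    [-0.75,0.057,-0.268,0,0.133],
    [-0.75,0.1,-0.35,0,0.178],
    [-0.75,0.154,-0.424,0,0.222],
    [-0.75,0.154,-0.424,0,0.222],
    [-0.75,0.154,-0.424,0,0.222],
  ],
)

```text
time: 42.65
position: [0.5726, 0.0823, 0.1055]
eef_rot: [0.001, 0.443, 0.896, -0.0]
contact_force: [2.4, -4.8, 1.6]
opening: 0.0151
grasp_force: 21.2
```

Request:
servo_tool(
  deltas=[
    [-0.75,0.006,-0.092,0,0.044],
    [-0.75,0.026,-0.182,0,0.089],
    [-0.75,0.057,-0.268,0,0.133],
    [-0.75,0.1,-0.35,0,0.178],
    [-0.75,0.154,-0.424,0,0.222],
    [-0.75,0.154,-0.424,0,0.222],
    [-0.75,0.154,-0.424,0,0.222],
  ],
)

```text
time: 43.52
position: [0.4642, 0.0468, 0.1054]
eef_rot: [0.003, 0.723, 0.691, -0.002]
contact_force: [-0.1, -12.2, 4.1]
opening: 0.0152
grasp_force: 21.4
```

Run:
```python
from h import *
s,M=rep();d=s['position'][:2]-[.470,.2145];print(np.hypot(*d),95.9+np.degrees(np.arctan2(d[1],d[0])))
```

```text
t 43.52 p [0.4642 0.0468 0.1054] yaw_y -2.61 q6 1.56 f [ -0.1 -12.2   4.1] op 0.0152 g 21.4
0.16777108490559048 3.9172938612553168
```

Request:
servo_tool(
  deltas=[
    [-0.75,-0.006,-0.03,0,0.015],
    [-0.75,-0.008,-0.046,0,0.023],
    [-0.75,-0.008,-0.056,0,0.023],
    [-0.75,-0.008,-0.062,0,0.023],
    [-0.75,-0.008,-0.062,0,0.023],
  ],
)

```text
time: 44.15
position: [0.45, 0.0479, 0.1054]
eef_rot: [0.001, 0.747, 0.665, 0.0]
contact_force: [3.1, -4.4, 2.2]
opening: 0.0149
grasp_force: 21.2
```

Run:
```python
from h import *
s,M=rep();d=s['position'][:2]-[.470,.2145];print(np.hypot(*d),95.9+np.degrees(np.arctan2(d[1],d[0])))
```

```text
t 44.15 p [0.45   0.0479 0.1054] yaw_y -6.68 q6 1.63 f [ 3.1 -4.4  2.2] op 0.0149 g 21.2
0.16780685591335384 -0.937489839615651
```

Request:
servo_tool(
  deltas=[
    [-0.75,0,-0.01,0,0],
    [-0.75,0,-0.018,0,0],
    [-0.75,0,-0.018,0,0],
    [-0.75,0,-0.018,0,0],
  ],
)

```text
time: 44.65
position: [0.4471, 0.0482, 0.1058]
eef_rot: [0.002, 0.747, 0.665, 0.001]
contact_force: [4.8, -5.7, 1.0]
opening: 0.0153
grasp_force: 21.2
```

Run:
```python
from h import *
s,M=rep();d=s['position'][:2]-[.470,.2145];print(np.hypot(*d),95.9+np.degrees(np.arctan2(d[1],d[0])))
```

```text
t 44.65 p [0.4471 0.0482 0.1058] yaw_y -6.69 q6 1.63 f [ 4.8 -5.7  1. ] op 0.0153 g 21.2
0.16783134510989037 -1.927827201756017
```

Request:
servo_tool(
  deltas=[
    [-0.75,0,-0.01,0,0],
    [-0.75,0,-0.02,0,0],
    [-0.75,0,-0.02,0,0],
    [-0.75,0,-0.02,0,0],
  ],
)

```text
time: 45.15
position: [0.4437, 0.0486, 0.1062]
eef_rot: [0.003, 0.747, 0.665, 0.002]
contact_force: [8.2, -5.4, 1.0]
opening: 0.0152
grasp_force: 21.2
```

Run:
```python
from h import *
s,M=rep();d=s['position'][:2]-[.470,.2145];print(np.hypot(*d),95.9+np.degrees(np.arctan2(d[1],d[0])))
```

```text
t 45.15 p [0.4437 0.0486 0.1062] yaw_y -6.69 q6 1.63 f [ 8.2 -5.4  1. ] op 0.0152 g 21.2
0.1679571772275699 -3.1023185938663715
```

Request:
servo_tool(
  deltas=[
    [-0.3,0,0.02,0,0],
    [-0.1,0,0.02,0,0],
    [0.2,0,0.02,0,0],
    [0.2,0,0.02,-0.15,0],
    [0.4,0,0.02,-0.3,0],
    [0.4,0,0.02,-0.46,0],
    [0.4,0,0.02,-0.46,0],
    [0.4,0,0.02,-0.46,0],
  ],
)

```text
time: 46.15
position: [0.4432, 0.049, 0.2192]
eef_rot: [-0.001, 0.747, 0.665, -0.0]
contact_force: [-0.2, 0.2, -1.6]
opening: 0.0597
grasp_force: 0.0
```

Run:
```python
from h import *
s,M=rep();im,i=shot('wrist','w19.png');g=cv2.cvtColor(im,cv2.COLOR_RGB2GRAY)
st=np.array([.470,.2145]);ey=np.array([.103,.9947])
print('home peg px',proj(i,[*(st-.165*ey),.157]))
# bar edges: project line across the bar at distances along it at top z .117
for r in(.05,.06,.07,.08,.1,.11,.13,.14):
    ex=np.array([ey[1],-ey[0]]);row=[]
    for k in range(-30,31):
        u,v=proj(i,[*(st-r*ey+k*.001*ex),.117]);row.append(int(g[int(round(v)),int(round(u))]) if 0<=v<480 and 0<=u<640 else -1)
    d=[k-30 for k in range(61) if 0<=row[k]<80];print(r,(d[0],d[-1],len(d)) if d else None,row[10:51:4])
```

```text
t 46.15 p [0.4432 0.049  0.2192] yaw_y -6.69 q6 1.63 f [-0.2  0.2 -1.6] op 0.0597 g 0.0
home peg px [334.78410245 241.71259289]
0.05 (-13, 12, 26) [178, 90, 45, 53, 56, 53, 52, 55, 72, 89, 95]
0.06 (-14, 11, 26) [177, 175, 47, 54, 51, 54, 53, 51, 94, 94, 93]
0.07 (-13, 11, 25) [174, 181, 50, 57, 54, 54, 55, 54, 93, 92, 177]
0.08 (-13, 11, 25) [177, 180, 51, 56, 57, 58, 50, 56, 179, 176, 176]
0.1 (-23, 19, 35) [64, 153, 49, 59, 58, 55, 55, 55, 63, 48, 84]
0.11 (-13, 12, 26) [148, 152, 56, 59, 59, 57, 60, 58, 70, 140, 131]
0.13 (-14, 12, 27) [145, 145, 54, 58, 59, 57, 60, 56, 72, 140, 173]
0.14 (-22, 21, 32) [60, 96, 50, 59, 56, 56, 56, 58, 81, 54, 133]
```

The bar's edges sit at −13/+12 mm about the jig axis all along its length, so the arm is fully home. Next, go over the nuts with the wrist wound back.

Request:
servo_tool(
  deltas=[
    [0.5,0.668,0.027,0,-0.05],
    [0.5,0.668,0.027,0,-0.11],
    [0.5,0.668,0.027,0,-0.16],
    [0.5,0.668,0.027,0,-0.22],
    [0.5,0.668,0.027,0,-0.27],
    [0.5,0.668,0.027,0,-0.33],
    [0.5,0.668,0.027,0,-0.38],
    [0.5,0.668,0.027,0,-0.44],
    [0.5,0.668,0.027,0,-0.5],
    [0.5,0.668,0.027,0,-0.56],
    [0.5,0.668,0.027,0,-0.56],
  ],
)

```text
time: 47.58
position: [0.4692, 0.2136, 0.2184]
eef_rot: [-0.001, -0.035, 0.999, -0.0]
contact_force: [0.5, -0.4, 0.1]
opening: 0.0642
grasp_force: 0.0
```

Request:
servo_tool(
  deltas=[
    [0.5,0,0,0,-0.05],
    [0.5,0,0,0,-0.11],
    [0.5,0,0,0,-0.16],
    [0.5,0,0,0,-0.22],
    [0.5,0,0,0,-0.27],
    [0.5,0,0,0,-0.33],
    [0.5,0,0,0,-0.38],
    [0.5,0,0,0,-0.44],
    [0.5,0,0,0,-0.5],
    [0.5,0,0,0,-0.56],
    [0.5,0,0,0,-0.56],
  ],
)

```text
time: 48.95
position: [0.4697, 0.2137, 0.2192]
eef_rot: [0.001, 0.791, -0.611, -0.0]
contact_force: [0.3, -0.1, -0.1]
opening: 0.0642
grasp_force: 0.0
```

Run:
```python
from h import *
i=viewer.camera_info('wrist')
to([.4695,.2142,.11]);print(proj(i,[.4695,.2142,.169]))
im,_=shot('wrist','w20.png');g=cv2.GaussianBlur(cv2.cvtColor(im,cv2.COLOR_RGB2GRAY),(5,5),1)
u,v=proj(i,[.4695,.2142,.169]).astype(int);r=int(.02*339/.2);x0=u-60;y0=v-60
c=cv2.HoughCircles(g[y0:y0+120,x0:x0+120],cv2.HOUGH_GRADIENT,1,5,param1=80,param2=15,minRadius=26,maxRadius=60)
for a in (c[0][:6] if c is not None else []): print(a[0]+x0,a[1]+y0,a[2],ray(i,a[0]+x0,a[1]+y0,.169),ray(i,a[0]+x0,a[1]+y0,.151))
print(g[v-48:v+49:8,u-56:u+57:8])
```

```text
t 48.95 p [0.4697 0.2137 0.2192] yaw_y -165.36 q6 -1.54 f [ 0.3 -0.1 -0.1] op 0.0642 g 0.0
units [-0.002 -0.001  0.437]
[319.86563548 252.93075388]
322.5 244.5 33.0 [0.46928901 0.20818893 0.169     ] [0.46778411 0.21331396 0.151     ]
320.5 252.5 28.8 [0.46917203 0.21380863 0.169     ] [0.4676572  0.21941067 0.151     ]
320.5 238.5 35.8 [0.47157128 0.20459172 0.169     ] [0.47026011 0.20941141 0.151     ]
316.5 242.5 33.3 [0.47340866 0.20785648 0.169     ] [0.47225344 0.21295329 0.151     ]
324.5 257.5 34.3 [0.46575284 0.21649148 0.169     ] [0.46394779 0.22232125 0.151     ]
317.5 258.5 35.0 [0.4700398  0.21832017 0.169     ] [0.46859863 0.22430516 0.151     ]
[[173 177 177 178 177  65  42  44  45  40  39 173 177 175 175]
 [178 177 177 175 171 100 113  77  86  91  50 177 175 176 176]
 [178 178 178 178 104  77  68  65  63  75  90 137 176 176 178]
 [177 176 177 118  95 117 164 161 164 127  65 145 176 177 149]
 [ 75 177 176 137 115 165 163 167 159 164 148 125 174 178 152]
 [ 77 178 179 160 161 161 168 162 168 162 155 133 168 168 151]
 [167 177 178 143 159 166 160 169 165 158 156 119 179 141 145]
 [142 144 140 165 155 157 166 165 160 156 157 134 178 146 151]
 [143 141 139 143 140 162 164 158 157 158 139 156 143 150 149]
 [141 149 145 144 147 146 151 154 155 157 145 179 155 152 148]
 [142 141 142 140 147 145 142 146 147 146 147 149 150 144 149]
 [146 141 144 139 148 145 148 140 140 147 145 145 150 151 150]
 [135 146 143 139 141 144 147 145 150 144 148 148 150 147 151]]
```

Request:
servo_tool(
  deltas=[
    [0.5,0,0,0.15,0],
    [0.5,0,0,0.3,0],
    [0.5,0,0,0.4,0],
    [0.5,0,0,0.45,0],
    [0.5,0,0,0.453,0],
    [0.5,0,0,0.453,0],
    [0.5,0,0,0.453,0],
  ],
)

```text
time: 49.88
position: [0.471, 0.214, 0.1077]
eef_rot: [-0.001, 0.793, -0.61, 0.001]
contact_force: [0.5, 0.2, -0.2]
opening: 0.0639
grasp_force: 0.0
```

Request:
servo_tool(
  deltas=[
    [0,0,0,0,0],
    [0,0,0,0,0],
    [0,0,0,0,0],
    [0,0,0,0,0],
  ],
  newtons=80,
)

```text
time: 50.38
position: [0.4696, 0.2136, 0.1081]
eef_rot: [0.0, 0.793, -0.61, -0.0]
contact_force: [-4.9, -2.4, 10.6]
opening: 0.0496
grasp_force: 80.9
```

Run:
```python
from h import *
rep()
```

```text
t 50.38 p [0.4696 0.2136 0.1081] yaw_y -165.12 q6 -1.55 f [-4.9 -2.4 10.6] op 0.0496 g 80.9
```

Request:
servo_tool(
  deltas=[
    [0,0,0,0.002,0.05],
    [0,0,0,0.004,0.1],
    [0,0,0,0.006,0.15],
    [0,0,0,0.007,0.2],
    [0,0,0,0.009,0.25],
    [0,0,0,0.011,0.3],
    [0,0,0,0.012,0.35],
    [0,0,0,0.014,0.4],
    [0,0,0,0.016,0.45],
    [0,0,0,0.018,0.5],
    [0,0,0,0.018,0.5],
  ],
)

```text
time: 51.75
position: [0.4687, 0.2141, 0.104]
eef_rot: [-0.001, -0.129, 0.992, 0.0]
contact_force: [-8.1, -1.1, 16.1]
opening: 0.0498
grasp_force: 81.2
```

Run:
```python
from h import *
s,_=rep();print(s['ft_torque'])
```

```text
t 51.75 p [0.4687 0.2141 0.104 ] yaw_y 104.86 q6 0.03 f [-8.1 -1.1 16.1] op 0.0498 g 81.2
[-0.144728    1.82344183 -0.13268167]
```

Request:
servo_tool(
  deltas=[
    [0,0,0,0.002,0.05],
    [0,0,0,0.004,0.1],
    [0,0,0,0.006,0.15],
    [0,0,0,0.007,0.2],
    [0,0,0,0.009,0.25],
    [0,0,0,0.011,0.3],
    [0,0,0,0.012,0.35],
    [0,0,0,0.014,0.4],
    [0,0,0,0.016,0.45],
    [0,0,0,0.018,0.5],
    [0,0,0,0.018,0.5],
  ],
)

```text
time: 53.12
position: [0.469, 0.2148, 0.0999]
eef_rot: [-0.001, 0.61, 0.793, 0.001]
contact_force: [-8.5, 1.0, 19.3]
opening: 0.0499
grasp_force: 81.5
```

Run:
```python
from h import *
s,_=rep();print(s['ft_torque'])
a,i=shot('side','s21.png');b,_=shot('side')
o=cv2.imread('pics/s17.png');print('ok')
```

```text
t 53.12 p [0.469  0.2148 0.0999] yaw_y 14.87 q6 1.6 f [-8.5  1.  19.3] op 0.0499 g 81.5
[ 0.17944659  2.06221573 -0.14162243]
ok
```

Request:
servo_tool(
  deltas=[
    [0.5,0,0,0,0],
    [0.5,0,0,0,0],
    [0.5,0,0,0,0],
    [0.5,0,0,0,0],
  ],
)

```text
time: 53.72
position: [0.4702, 0.2137, 0.0975]
eef_rot: [-0.0, 0.61, 0.793, -0.0]
contact_force: [-0.3, 0.3, 0.7]
opening: 0.0642
grasp_force: 0.0
```

Request:
servo_tool(
  deltas=[
    [0.5,0,0,0,-0.05],
    [0.5,0,0,0,-0.11],
    [0.5,0,0,0,-0.16],
    [0.5,0,0,0,-0.22],
    [0.5,0,0,0,-0.27],
    [0.5,0,0,0,-0.33],
    [0.5,0,0,0,-0.38],
    [0.5,0,0,0,-0.44],
    [0.5,0,0,0,-0.5],
    [0.5,0,0,0,-0.5],
  ],
)

```text
time: 54.98
position: [0.4702, 0.2137, 0.0976]
eef_rot: [-0.0, -0.128, 0.992, -0.0]
contact_force: [-0.0, -0.3, 0.4]
opening: 0.0638
grasp_force: 0.0
```

Request:
servo_tool(
  deltas=[
    [0.5,0,0,0,-0.05],
    [0.5,0,0,0,-0.11],
    [0.5,0,0,0,-0.16],
    [0.5,0,0,0,-0.22],
    [0.5,0,0,0,-0.27],
    [0.5,0,0,0,-0.33],
    [0.5,0,0,0,-0.38],
    [0.5,0,0,0,-0.44],
    [0.5,0,0,0,-0.5],
    [0.5,0,0,0,-0.5],
  ],
)

```text
time: 56.22
position: [0.4702, 0.2138, 0.0976]
eef_rot: [0.0, 0.791, -0.611, -0.0]
contact_force: [0.3, 0.1, 1.0]
opening: 0.0644
grasp_force: 0.0
```

Run:
```python
from h import *
s,_=rep();print(s['ft_torque'])
```

```text
t 56.23 p [0.4702 0.2138 0.0976] yaw_y -165.38 q6 -1.54 f [0.3 0.1 1. ] op 0.0644 g 0.0
[-0.04111843  0.01524429 -0.01562515]
```

```bash
cat >> h.py <<'E'
def peg(f):
    a,i=shot('side',f); sc,j=shot('scene','sc_'+f)
    P=np.array([.4695,.214])-.165*np.array([.103,.9947])
    for n,im,k in(('side',a,i),('scene',sc,j)):
        g=im.astype(int).mean(2)
        for z in(.157,.149,.141):
            u,v=proj(k,[*P,z]);print(n,z,round(u,1),round(v,1),end=' | ')
        u,v=proj(k,[*P,.149]).round().astype(int);print();print(g[v-8:v+14,u-6:u+7].astype(int) if n=='scene' else g[v-8:v+14,u-6:u+7].astype(int))
E
python3 - <<'E'
from h import *
peg('s22.png')
E
```

```text
side 0.157 286.3 243.8 | side 0.149 286.5 246.8 | side 0.141 286.7 249.7 | 
[[138 144 142 143 140 135 137 136 137 137 139 137 134]
 [139 140 141 140 140 140 139 137 139 142 138 137 136]
 [139 140 140 138 137 138 136 136 138 139 140 138 137]
 [144 140 135 137 140 141 140 138 140 139 139 140 138]
 [141 142 139 139 139 137 138 137 141 139 139 141 136]
 [125 132 136 128 121 118 119 119 125 134 137 139 136]
 [107 121 121 103  86  76  70  71  88 116 133 137 136]
 [ 83 101  95  68  51  38  37  38  49  93 127 137 139]
 [ 62  81  72  49  34  31  41  34  41  70 120 135 140]
 [ 48  57  54  43  35  36  33  35  33  63 103 133 139]
 [ 43  48  40  37  30  31  35  35  29  56  98 129 136]
 [ 42  42  39  32  29  36  34  30  34  48  90 126 137]
 [ 40  40  37  33  35  36  30  32  29  40  82 126 135]
 [ 43  45  38  33  33  31  34  34  36  44  75 114 124]
 [ 47  43  39  33  33  31  32  26  31  37  62  86  99]
 [ 40  42  39  35  36  33  34  36  33  36  53  77  87]
 [ 41  41  39  32  32  35  33  34  34  38  53  80  89]
 [ 44  45  43  36  32  30  27  32  35  36  56  82 102]
 [ 49  42  43  32  32  31  33  33 
[... 776 characters left out ...]
98  53  35  36  40  45  74 121 156 156]
 [157 159 140  96  57  42  43  42  42  72 122 157 158]
 [161 157 139 102  50  41  42  44  45  79 123 156 156]
 [156 161 148 105  58  37  37  41  44  79 129 158 158]
 [160 158 144 106  53  41  46  42  40  73 127 157 159]
 [161 162 146 104  56  35  36  40  44  70 121 152 159]
 [157 157 146 109  54  45  43  44  36  64 120 159 158]
 [152 164 151 115  64  37  44  44  42  65 116 158 161]
 [159 161 155 130  72  35  44  43  41  63 115 156 162]
 [160 160 153 127  67  41  39  39  45  60 116 158 156]
 [156 158 158 124  66  38  39  44  44  62 113 144 144]
 [154 146 141 115  56  35  40  40  41  59  96 113 110]
 [122 109 101  80  50  36  45  44  40  48  55  65  62]]
```

Request:
servo_tool(
  deltas=[
    [0,0,0,-0.004,0],
    [0,0,0,-0.004,0],
    [0,0,0,-0.004,0],
    [0,0,0,-0.004,0],
  ],
)

```text
time: 56.82
position: [0.4694, 0.2136, 0.099]
eef_rot: [0.001, 0.792, -0.61, -0.0]
contact_force: [-3.7, -2.1, 5.9]
opening: 0.0498
grasp_force: 82.2
```

Request:
servo_tool(
  deltas=[
    [0,0,0,0.002,0.05],
    [0,0,0,0.004,0.1],
    [0,0,0,0.006,0.15],
    [0,0,0,0.007,0.2],
    [0,0,0,0.009,0.25],
    [0,0,0,0.011,0.3],
    [0,0,0,0.012,0.35],
    [0,0,0,0.014,0.4],
    [0,0,0,0.016,0.45],
    [0,0,0,0.018,0.5],
    [0,0,0,0.018,0.5],
  ],
)

```text
time: 58.2
position: [0.4686, 0.2142, 0.0949]
eef_rot: [-0.001, -0.128, 0.992, 0.001]
contact_force: [-6.1, -0.1, 11.7]
opening: 0.0498
grasp_force: 82.9
```

Request:
servo_tool(
  deltas=[
    [0,0,0,0.002,0.05],
    [0,0,0,0.004,0.1],
    [0,0,0,0.006,0.15],
    [0,0,0,0.007,0.2],
    [0,0,0,0.009,0.25],
    [0,0,0,0.011,0.3],
    [0,0,0,0.012,0.35],
    [0,0,0,0.014,0.4],
    [0,0,0,0.016,0.45],
    [0,0,0,0.018,0.5],
    [0,0,0,0.018,0.5],
  ],
)

```text
time: 59.58
position: [0.4689, 0.2152, 0.0909]
eef_rot: [-0.002, 0.61, 0.792, 0.001]
contact_force: [-6.9, 2.3, 13.9]
opening: 0.0498
grasp_force: 83.1
```

Run:
```python
from h import *
s,_=rep();print(s['ft_torque'])
```

```text
t 59.58 p [0.4689 0.2152 0.0909] yaw_y 14.77 q6 1.6 f [-6.9  2.3 13.9] op 0.0498 g 83.1
[ 0.48516865  1.74350787 -0.35881134]
```

Request:
servo_tool(
  deltas=[
    [0.5,0,0,0,0],
    [0.5,0,0,0,0],
    [0.5,0,0,0,0],
    [0.5,0,0,0,0],
    [0.5,0,0,0,0],
  ],
)

```text
time: 60.2
position: [0.4702, 0.2137, 0.0896]
eef_rot: [-0.0, 0.61, 0.793, -0.0]
contact_force: [-0.0, -0.9, 1.2]
opening: 0.0643
grasp_force: 0.0
```

Run:
```python
from h import *
s,_=rep()
for n in('side','scene'):
    im,k=shot(n,n+'23.png');g=im.astype(float).mean(2)
    P=np.array([.4695,.214])-.165*np.array([.103,.9947])
    o=cv2.cvtColor(cv2.imread({'side':'pics/s22.png','scene':'pics/sc_s22.png'}[n]),cv2.COLOR_BGR2RGB).astype(float).mean(2)
    u,v=proj(k,[*P,.141]).round().astype(int)
    for w,q in(('old',o),('new',g)):
        c=q[v-14:v+8,u-1:u+2].mean(1);j=np.argmax(c<90);e=v-14+j-1+(c[j-1]-90)/(c[j-1]-c[j]);print(n,w,'edge row',round(e,2))
    print('px per mm',(proj(k,[*P,.133])-proj(k,[*P,.149]))[1]/16)
```

```text
t 60.2 p [0.4702 0.2137 0.0896] yaw_y 14.87 q6 1.59 f [-0.  -0.9  1.2] op 0.0643 g 0.0
side old edge row 244.62
side new edge row 247.58
px per mm 0.36356116316087217
scene old edge row 200.72
scene new edge row 203.62
px per mm 0.3813937537138923
```

Request:
servo_tool(
  deltas=[
    [0.4,0,0,-0.05,-0.05],
    [0.4,0,0,-0.1,-0.11],
    [0.3,0,0,-0.15,-0.16],
    [0.2,0,0,-0.188,-0.22],
    [0.2,0,0,-0.188,-0.27],
    [0.2,0,0,-0.188,-0.33],
    [0.2,0,0,-0.188,-0.38],
    [0.2,0,0,-0.188,-0.44],
    [0.2,0,0,-0.188,-0.5],
    [0.2,0,0,-0.188,-0.5],
  ],
)

```text
time: 61.55
position: [0.4702, 0.2138, 0.1367]
eef_rot: [-0.0, -0.128, 0.992, -0.0]
contact_force: [0.6, 0.3, 0.5]
opening: 0.0512
grasp_force: 0.0
```

Request:
servo_tool(
  deltas=[
    [0.2,-0.002,0,0,-0.05],
    [0.2,-0.002,0,0,-0.11],
    [0.2,-0.002,0,0,-0.16],
    [0.2,-0.002,0,0,-0.22],
    [0.2,-0.002,0,0,-0.27],
    [0.2,-0.002,0,0,-0.33],
    [0.2,-0.002,0,0,-0.38],
    [0.2,-0.002,0,0,-0.44],
    [0.2,-0.002,0,0,-0.5],
    [0.2,-0.002,0,0,-0.5],
  ],
)

```text
time: 62.8
position: [0.4707, 0.2139, 0.1367]
eef_rot: [0.0, 0.791, -0.611, 0.0]
contact_force: [-0.2, 0.3, -0.1]
opening: 0.0514
grasp_force: 0.0
```

Request:
servo_tool(
  deltas=[
    [-0.3,0,0,0,0],
    [-0.3,0,0,0,0],
    [-0.3,0,0,0,0],
    [-0.3,0,0,0,0],
  ],
  newtons=80,
)

```text
time: 63.3
position: [0.4693, 0.2136, 0.1373]
eef_rot: [0.001, 0.792, -0.611, -0.001]
contact_force: [-5.3, -1.9, 8.3]
opening: 0.0365
grasp_force: 79.0
```

Run:
```python
from h import *
s,_=rep();print(s['ft_torque'])
```

```text
t 63.3 p [0.4693 0.2136 0.1373] yaw_y -165.32 q6 -1.54 f [-5.3 -1.9  8.3] op 0.0365 g 79.0
[-0.39701006  1.22132074  0.05036111]
```

Request:
servo_tool(
  deltas=[
    [-0.3,0,0,0.002,0.05],
    [-0.3,0,0,0.004,0.1],
    [-0.3,0,0,0.006,0.15],
    [-0.3,0,0,0.007,0.2],
    [-0.3,0,0,0.009,0.25],
    [-0.3,0,0,0.011,0.3],
    [-0.3,0,0,0.012,0.35],
    [-0.3,0,0,0.014,0.4],
    [-0.3,0,0,0.016,0.45],
    [-0.3,0,0,0.016,0.5],
    [-0.3,0,0,0.016,0.5],
  ],
)

```text
time: 64.68
position: [0.4683, 0.2142, 0.1332]
eef_rot: [-0.002, -0.127, 0.992, 0.001]
contact_force: [-7.9, 0.1, 11.0]
opening: 0.0365
grasp_force: 79.1
```

Request:
servo_tool(
  deltas=[
    [-0.3,0,0,0.002,0.05],
    [-0.3,0,0,0.004,0.1],
    [-0.3,0,0,0.006,0.15],
    [-0.3,0,0,0.007,0.2],
    [-0.3,0,0,0.009,0.25],
    [-0.3,0,0,0.011,0.3],
    [-0.3,0,0,0.012,0.35],
    [-0.3,0,0,0.014,0.4],
    [-0.3,0,0,0.016,0.45],
    [-0.3,0,0,0.016,0.5],
    [-0.3,0,0,0.016,0.5],
  ],
)

```text
time: 66.05
position: [0.469, 0.2153, 0.1293]
eef_rot: [-0.002, 0.611, 0.792, 0.0]
contact_force: [-7.3, 2.8, 9.1]
opening: 0.0366
grasp_force: 79.3
```

Request:
servo_tool(
  deltas=[
    [0.2,0,0,0,0],
    [0.2,0,0,0,0],
    [0.2,0,0,0,0],
    [0.2,0,0,0,0],
  ],
)

```text
time: 66.55
position: [0.4708, 0.2138, 0.1286]
eef_rot: [0.0, 0.61, 0.793, -0.0]
contact_force: [-0.3, 0.2, 0.1]
opening: 0.0509
grasp_force: 0.0
```

Request:
servo_tool(
  deltas=[
    [0.2,0,0,0,-0.05],
    [0.2,0,0,0,-0.11],
    [0.2,0,0,0,-0.16],
    [0.2,0,0,0,-0.22],
    [0.2,0,0,0,-0.27],
    [0.2,0,0,0,-0.33],
    [0.2,0,0,0,-0.38],
    [0.2,0,0,0,-0.44],
    [0.2,0,0,0,-0.5],
    [0.2,0,0,0,-0.5],
  ],
)

```text
time: 67.8
position: [0.4707, 0.2138, 0.1286]
eef_rot: [-0.0, -0.128, 0.992, -0.0]
contact_force: [0.5, 0.2, 0.7]
opening: 0.0514
grasp_force: 0.0
```

Request:
servo_tool(
  deltas=[
    [0.2,0,0,0,-0.05],
    [0.2,0,0,0,-0.11],
    [0.2,0,0,0,-0.16],
    [0.2,0,0,0,-0.22],
    [0.2,0,0,0,-0.27],
    [0.2,0,0,0,-0.33],
    [0.2,0,0,0,-0.38],
    [0.2,0,0,0,-0.44],
    [0.2,0,0,0,-0.5],
    [0.2,0,0,0,-0.5],
  ],
)

```text
time: 69.05
position: [0.4707, 0.2139, 0.1287]
eef_rot: [0.0, 0.791, -0.611, 0.0]
contact_force: [-1.0, -0.3, 0.1]
opening: 0.051
grasp_force: 0.0
```

Request:
servo_tool(
  deltas=[
    [-0.3,0,0,0,0],
    [-0.3,0,0,0,0],
    [-0.3,0,0,0,0],
    [-0.3,0,0,0,0],
  ],
)

```text
time: 69.55
position: [0.4693, 0.2135, 0.1293]
eef_rot: [0.001, 0.792, -0.611, -0.001]
contact_force: [-5.5, -1.4, 9.3]
opening: 0.0364
grasp_force: 79.0
```

Run:
```python
from h import *
s,_=rep();print(s['ft_torque'])
i=viewer.camera_info('wrist');shot('wrist','w24.png')
```

```text
t 69.55 p [0.4693 0.2135 0.1293] yaw_y -165.33 q6 -1.54 f [-5.5 -1.4  9.3] op 0.0364 g 79.0
[-0.4547366   1.2656241  -0.02310132]
```

Request:
servo_tool(
  deltas=[
    [-0.3,0,0,0.002,0.05],
    [-0.3,0,0,0.004,0.1],
    [-0.3,0,0,0.006,0.15],
    [-0.3,0,0,0.007,0.2],
    [-0.3,0,0,0.009,0.25],
    [-0.3,0,0,0.011,0.3],
    [-0.3,0,0,0.012,0.35],
    [-0.3,0,0,0.014,0.4],
    [-0.3,0,0,0.016,0.45],
    [-0.3,0,0,0.016,0.5],
    [-0.3,0,0,0.016,0.5],
  ],
)

```text
time: 70.97
position: [0.4683, 0.2142, 0.1252]
eef_rot: [-0.002, -0.127, 0.992, 0.001]
contact_force: [-8.1, -0.8, 10.6]
opening: 0.0365
grasp_force: 79.1
```

Request:
servo_tool(
  deltas=[
    [-0.3,0,0,0.002,0.05],
    [-0.3,0,0,0.004,0.1],
    [-0.3,0,0,0.006,0.15],
    [-0.3,0,0,0.007,0.2],
    [-0.3,0,0,0.009,0.25],
    [-0.3,0,0,0.011,0.3],
    [-0.3,0,0,0.012,0.35],
    [-0.3,0,0,0.014,0.4],
    [-0.3,0,0,0.016,0.45],
    [-0.3,0,0,0.016,0.5],
    [-0.3,0,0,0.016,0.5],
  ],
)

```text
time: 72.35
position: [0.469, 0.2153, 0.1213]
eef_rot: [-0.002, 0.611, 0.792, 0.001]
contact_force: [-6.4, 3.3, 8.1]
opening: 0.0364
grasp_force: 79.3
```

Run:
```python
from h import *
s,_=rep();print(s['ft_torque'])
```

```text
t 72.35 p [0.469  0.2153 0.1213] yaw_y 14.67 q6 1.6 f [-6.4  3.3  8.1] op 0.0364 g 79.3
[ 0.70640876  1.27469813 -0.19170637]
```

Request:
servo_tool(
  deltas=[
    [0.2,0,0,0,0],
    [0.2,0,0,0,0],
    [0.2,0,0,0,0],
    [0.2,0,0,0,0],
  ],
)

```text
time: 72.85
position: [0.4708, 0.2138, 0.1206]
eef_rot: [0.0, 0.61, 0.793, -0.0]
contact_force: [0.0, 0.5, 1.5]
opening: 0.0515
grasp_force: 0.0
```

Request:
servo_tool(
  deltas=[
    [0.2,0,0,0,-0.05],
    [0.2,0,0,0,-0.11],
    [0.2,0,0,0,-0.16],
    [0.2,0,0,0,-0.22],
    [0.2,0,0,0,-0.27],
    [0.2,0,0,0,-0.33],
    [0.2,0,0,0,-0.38],
    [0.2,0,0,0,-0.44],
    [0.2,0,0,0,-0.5],
    [0.2,0,0,0,-0.5],
  ],
)

```text
time: 74.1
position: [0.4707, 0.2139, 0.1206]
eef_rot: [-0.0, -0.128, 0.992, -0.0]
contact_force: [-0.4, 1.0, 0.6]
opening: 0.0512
grasp_force: 0.0
```

Request:
servo_tool(
  deltas=[
    [0.2,0,0,0,-0.05],
    [0.2,0,0,0,-0.11],
    [0.2,0,0,0,-0.16],
    [0.2,0,0,0,-0.22],
    [0.2,0,0,0,-0.27],
    [0.2,0,0,0,-0.33],
    [0.2,0,0,0,-0.38],
    [0.2,0,0,0,-0.44],
    [0.2,0,0,0,-0.5],
    [0.2,0,0,0,-0.5],
  ],
)

```text
time: 75.35
position: [0.4708, 0.2139, 0.1207]
eef_rot: [-0.0, 0.791, -0.611, 0.0]
contact_force: [0.0, 0.3, -0.6]
opening: 0.0512
grasp_force: 0.0
```

Request:
servo_tool(
  deltas=[
    [-0.3,0,0,0,0],
    [-0.3,0,0,0,0],
    [-0.3,0,0,0,0],
    [-0.3,0,0,0,0],
  ],
  newtons=110,
)

```text
time: 75.85
position: [0.4693, 0.2136, 0.1214]
eef_rot: [0.001, 0.792, -0.611, -0.001]
contact_force: [-5.9, -1.9, 11.1]
opening: 0.0355
grasp_force: 108.8
```

Request:
servo_tool(
  deltas=[
    [-0.3,0,0,0.002,0.05],
    [-0.3,0,0,0.004,0.1],
    [-0.3,0,0,0.006,0.15],
    [-0.3,0,0,0.007,0.2],
    [-0.3,0,0,0.009,0.25],
    [-0.3,0,0,0.011,0.3],
    [-0.3,0,0,0.012,0.35],
    [-0.3,0,0,0.013,0.4],
    [-0.3,0,0,0.013,0.4],
  ],
)

```text
time: 76.97
position: [0.4684, 0.214, 0.1185]
eef_rot: [-0.002, -0.281, 0.96, 0.001]
contact_force: [-9.0, -0.7, 14.0]
opening: 0.0356
grasp_force: 109.1
```

Run:
```python
from h import *
s,_=rep();print(s['ft_torque'],s['effort'][5])
```

```text
t 76.97 p [0.4684 0.214  0.1185] yaw_y 122.62 q6 -0.29 f [-9.  -0.7 14. ] op 0.0356 g 109.1
[-0.12976231  1.99449585 -0.20893826] 0.0010374628618592396
```

Request:
servo_tool(
  deltas=[
    [-0.3,0,0,0.002,0.05],
    [-0.3,0,0,0.004,0.1],
    [-0.3,0,0,0.006,0.15],
    [-0.3,0,0,0.007,0.2],
    [-0.3,0,0,0.007,0.2],
  ],
)

```text
time: 77.6
position: [0.4683, 0.2145, 0.1177]
eef_rot: [-0.001, 0.029, 1.0, 0.001]
contact_force: [-11.3, -0.9, 22.7]
opening: 0.0355
grasp_force: 109.9
```

Run:
```python
from h import *
s,_=rep();print(s['ft_torque'],s['effort'][5])
```

```text
t 77.6 p [0.4683 0.2145 0.1177] yaw_y 86.66 q6 0.34 f [-11.3  -0.9  22.7] op 0.0355 g 109.9
[-0.05621987  2.51717118 -0.16638319] 0.10815384797751904
```

Request:
servo_tool(
  deltas=[
    [-0.3,0,0,0.002,0.05],
    [-0.3,0,0,0.004,0.1],
    [-0.3,0,0,0.004,0.1],
    [-0.3,0,0,0.004,0.1],
  ],
)

```text
time: 78.1
position: [0.4684, 0.2148, 0.1173]
eef_rot: [-0.001, 0.185, 0.983, 0.001]
contact_force: [-12.2, 0.0, 26.8]
opening: 0.0352
grasp_force: 110.4
```

Run:
```python
from h import *
s,_=rep();print(s['ft_torque'],s['effort'][5])
```

```text
t 78.1 p [0.4684 0.2148 0.1173] yaw_y 68.72 q6 0.66 f [-12.2   0.   26.8] op 0.0352 g 110.4
[-0.02829444  2.78352298 -0.06001027] -0.0416414556093514
```

Request:
servo_tool(
  deltas=[
    [-0.3,0,0,0.002,0.025],
    [-0.3,0,0,0.002,0.05],
    [-0.3,0,0,0.002,0.075],
  ],
)

```text
time: 78.47
position: [0.4686, 0.215, 0.117]
eef_rot: [-0.001, 0.299, 0.954, 0.001]
contact_force: [-13.3, 0.4, 27.5]
opening: 0.0356
grasp_force: 110.6
```

Run:
```python
from h import *
s,_=rep();print(s['ft_torque'],s['effort'][5])
```

```text
t 78.47 p [0.4686 0.215  0.117 ] yaw_y 55.16 q6 0.89 f [-13.3   0.4  27.5] op 0.0356 g 110.6
[2.66275483e-03 2.78401848e+00 3.93164435e-01] -0.11021235957741737
```

Request:
servo_tool(
  deltas=[
    [-0.3,0,0,0.002,0.025],
    [-0.3,0,0,0.002,0.025],
    [-0.3,0,0,0.002,0.025],
  ],
)

```text
time: 78.85
position: [0.4686, 0.2151, 0.1169]
eef_rot: [-0.001, 0.336, 0.942, 0.001]
contact_force: [-14.0, 0.2, 30.1]
opening: 0.0357
grasp_force: 110.9
```

Run:
```python
from h import *
s,_=rep();print(s['ft_torque'],s['effort'][5])
for n in('side','scene'):
    im,k=shot(n,n+'25.png');g=im.astype(float).mean(2)
    P=np.array([.4695,.214])-.165*np.array([.103,.9947])
    u,v=proj(k,[*P,.141]).round().astype(int)
    c=g[v-14:v+8,u-1:u+2].mean(1);j=np.argmax(c<90);print(n,'edge row',round(v-14+j-1+(c[j-1]-90)/(c[j-1]-c[j]),2))
```

```text
t 78.85 p [0.4686 0.2151 0.1169] yaw_y 50.75 q6 0.97 f [-14.    0.2  30.1] op 0.0357 g 110.9
[0.02664292 3.02725135 0.02476112] 0.0447700044605881
side edge row 247.88
scene edge row 204.07
```

Request:
servo_tool(
  deltas=[
    [0.2,0,0,0,0],
    [0.2,0,0,0,0],
    [0.2,0,0,0,0],
    [0.2,0,0,-0.1,0],
    [0.2,0,0,-0.35,0],
    [0.2,0.3,0,-0.5,0],
    [0.2,0.3,0,-0.5,0],
    [0.2,0.3,0,-0.5,0],
  ],
)

```text
time: 79.95
position: [0.4121, 0.2619, 0.2388]
eef_rot: [0.0, 0.334, 0.943, 0.0]
contact_force: [-0.0, 0.1, -0.2]
opening: 0.0514
grasp_force: 0.0
```

Run:
```python
from h import *
rep();out=[]
for n in('side','scene'):
    ims=[shot(n)[0].astype(float) for _ in range(5)];m=np.mean(ims,0);k=viewer.camera_info(n);g=m.mean(2)
    P=np.array([.4695,.214])-.165*np.array([.103,.9947])
    u,v=proj(k,[*P,.141]).round().astype(int)
    for q in [x.mean(2) for x in ims[:3]]+[g]:
        c=q[v-14:v+8,u-1:u+2].mean(1);j=np.argmax(c<90);print(n,'edge row',round(v-14+j-1+(c[j-1]-90)/(c[j-1]-c[j]),2))
    S=[.4695,.214,.12];u,v=proj(k,S).round().astype(int)
    Q=np.array([.4695,.214])-.09*np.array([.103,.9947]);a,b=proj(k,[*Q,.1]).round().astype(int)
    out.append(cv2.resize(m[b-38:b+42,a-40:a+40].astype(np.uint8),(400,400),interpolation=2))
cv2.imwrite('pics/m4.png',np.hstack(out)[:,:,::-1])
```

```text
t 79.95 p [0.4121 0.2619 0.2388] yaw_y 50.98 q6 1.1 f [-0.   0.1 -0.2] op 0.0514 g 0.0
side edge row 247.7
side edge row 247.67
side edge row 247.64
side edge row 247.66
scene edge row 203.95
scene edge row 203.93
scene edge row 203.94
scene edge row 203.95
```

View pics/m4.png

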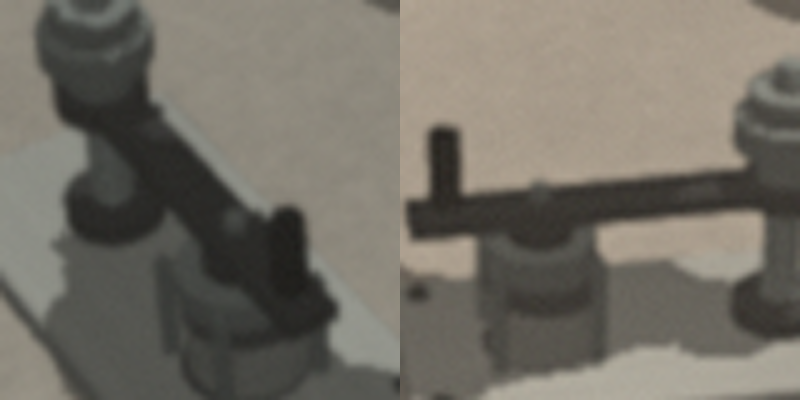

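The view shows the arm over the pocket with the rubber foot down on the cap. The jam nut sits on the lower nut, and the stud end pokes out above it. Measured arm drop is about 16.2–16.5 mm, so the tip should be in by about 4.2 mm. I'm handing it in.

```bash
python3 -c "
from workcell import manip
print(manip.job_done())"
```

```text
the job is handed in; nothing more can be done
None
```

The creep test is made up and handed in, with no verdict returned: base cylinder, both discs on the slab and the cap are stacked in the pocket, the arm is home, the spring tip is pressed in about 4.2 mm (worked out from the arm's drop), and the jam nut was turned about 0.8–0.9 rad past its estimated contact point (not measured directly).

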